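# Build a square column of screw cartons in the stacking stand

### The job

Build one column in the corner of the stacking stand by sliding the cartons, without dropping or tipping them: first push the green-banded carton off the low left ledge onto the blue-banded one, then the red-banded carton off the high front ledge onto the green one. Bring each new carton fully home against both metal fences so that all three stand squarely over one another, finishing with a firm push of about 15 N that you hold for a moment, never so hard that a carton is crushed. Leave the other things on the desk alone.

Things in the scene. Friction and masses are not known exactly. Their poses are not given: they have to be found in the camera images.
- stand: fixed plywood stacking stand; origin on the desk under the centre of the column's place, x pointing away from the robot to the back fence, y to the left along the left ledge, z up. A carton home against both fences has its origin at x 0, y 0 in this frame and its axes along the stand's; undersides of first, second and third carton at z 6, 56 and 106 mm
- left_ledge (a point): centre of the low left ledge's top, at stand x 0, y 158, z 58 mm (2 mm above the first carton's top); the ledge covers stand x -52..45, y 66..250 mm and runs along the back fence to the column
- front_ledge (a point): centre of the high front ledge's top, at stand x -134.5, y 0, z 108 mm (2 mm above the second carton's top); the ledge covers stand x -215..-54, y -60..60 mm and runs along the side fence. Its end leaves the second carton only 9 mm to spare in x, so that carton must lie along the back fence before it is pushed sideways past it
- back_fence: aluminium fence 8 mm thick, fixed on the stand, with the stand's origin and axes; inner face at x = +45 mm; behind the column (y -68..60) its top is at z 126 mm, along the left ledge (y 60..250) at z 76 mm
- side_fence: aluminium fence 8 mm thick on the right, fixed on the stand, with the stand's origin and axes; inner face at y = -60 mm, x -215..45 mm, top at z 126 mm
- carton_blue: closed cardboard carton of screws with a blue band on its labels, 90 (x) x 120 (y) x 50 (z) mm, about 0.45 kg; origin at its underside's centre, z up; it already stands on the stand's floor in the corner of the fences. Too wide to grip: push its side faces. Crushed if pressed on a fence with over 40 N
- carton_green: closed cardboard carton of screws with a green band on its labels, 90 (x) x 120 (y) x 50 (z) mm, about 0.45 kg; origin at its underside's centre, z up; it starts on the low left ledge, somewhat turned and off the fence. Too wide to grip: push its side faces. Crushed if pressed on a fence with over 40 N
- carton_red: closed cardboard carton of screws with a red band on its labels, 90 (x) x 120 (y) x 50 (z) mm, about 0.45 kg; origin at its underside's centre, z up; it starts on the high front ledge, somewhat turned and off the fence. Too wide to grip: push its side faces. Crushed if pressed on a fence with over 40 N
- tape_measure: yellow pocket tape measure, 37 x 83 x 64 mm, loose on the desk, left of the stand; origin at its underside's centre; leave alone
- grease_tin: dark green round tin, diameter 68, height 62 mm, loose on the desk, left of the stand; origin at its underside's centre; leave alone
- masking_tape: beige roll of masking tape lying flat, diameter 69, height 24 mm, loose on the desk, right of the stand; origin at its underside's centre; leave alone
- pliers: red-handled pliers lying flat, 58 x 178 x 12 mm, loose on the desk, right of the stand; origin at its underside's centre; leave alone
Not all that is in view belongs to the job. What is shaped like the carton_red but turquoise is not meant.

How it is judged:
On the way, in this order (a step that is already met when the one before it is completed fails the run):
1. the green-banded carton lies squarely on the blue one, home in the corner (3 mm), and is pressed on a fence with more than 2 N for 0.2 s (x of carton_green in the frame of stand between -0.003 and 0.003 m and y of carton_green in the frame of stand between -0.003 and 0.003 m and height (world z) of carton_green between 0.052 and 0.0595 m and angle between the x axis of carton_green and the x axis of stand, either way round below 0.035 rad and angle between carton_green's own z axis and vertical below 0.03 rad and (contact force between carton_green and back_fence above 2 N or contact force between carton_green and side_fence above 2 N)), for 0.2 s.
2. the red-banded carton lies squarely on the green one, home in the corner (3 mm), and is pressed on a fence with more than 2 N for 0.2 s (x of carton_red in the frame of stand between -0.003 and 0.003 m and y of carton_red in the frame of stand between -0.003 and 0.003 m and height (world z) of carton_red between 0.102 and 0.1095 m and angle between the x axis of carton_red and the x axis of stand, either way round below 0.035 rad and angle between carton_red's own z axis and vertical below 0.03 rad and (contact force between carton_red and back_fence above 2 N or contact force between carton_red and side_fence above 2 N)), for 0.2 s.
At the end, for the whole second after the job is handed in: blue, green and red cartons stand one on another in this order at rest, each within 3 mm (in x and y) of its home against both fences, turned less than 0.035 rad from the stand and tilted less than 0.03 rad, undersides at 6, 56 and 106 mm (+3.5/-4 mm) (x of carton_blue in the frame of stand between -0.003 and 0.003 m and y of carton_blue in the frame of stand between -0.003 and 0.003 m and height (world z) of carton_blue between 0.002 and 0.0095 m and angle between the x axis of each of carton_blue, carton_green, carton_red and the x axis of stand, either way round below 0.035 rad and angle between each of carton_blue, carton_green, carton_red's own z axis and vertical below 0.03 rad and x of carton_green in the frame of stand between -0.003 and 0.003 m and y of carton_green in the frame of stand between -0.003 and 0.003 m and height (world z) of carton_green between 0.052 and 0.0595 m and x of carton_red in the frame of stand between -0.003 and 0.003 m and y of carton_red in the frame of stand between -0.003 and 0.003 m and height (world z) of carton_red between 0.102 and 0.1095 m and linear speed of each of carton_blue, carton_green, carton_red below 0.01 m/s); the robot touches nothing.
It fails at once if a carton is crushed: pressed on a fence with more than 40 N (contact force between any of carton_blue, carton_green, carton_red and back_fence above 40 N or contact force between any of carton_blue, carton_green, carton_red and side_fence above 40 N).
It fails at once if a carton is tipped by more than 0.3 rad (angle between any of carton_blue, carton_green, carton_red's own z axis and vertical above 0.3 rad).
It fails at once if a bystander is moved by more than 20 mm (distance of any of tape_measure, grease_tin, masking_tape, pliers from where it was at the start of the episode above 0.02 m).
It also fails if it takes over 72 s, if anything falls off the work surface, if the arm or the gripper's body presses on something with over 40 N, if the wrist force passes 120 N, or if a joint passes its speed limit or range.

### The arm

A 6-joint arm with a two-finger parallel gripper is mounted at the origin on a cart in front of the work surface, level with it; the furniture and walls round the work are solid. World frame = base frame: x ahead of the robot, y to its left, z up, the work surface at z = 0. Lengths are in m, angles in rad, forces in N, time in s.
With the tool pointing down it reaches from about 0.35 to 0.95 m from the base axis. Payload 17.4 kg.
Tool frame: the origin (TCP) lies at the very end of the fingers, on their centre line; the grasp point (between the pads) lies 19 mm behind it; z points along the fingers, y is the direction in which the jaws open and shut (so a half turn about z gives the same grasp; the last joint's range is limited). The gripper opens to 93 mm and grips with 3 to 60 N. Pads are 15 mm wide; open, the fingers measure 128 mm over their backs; the gripper's body (75 mm by 188 mm) begins 65 mm behind the grasp point.
Start: joints at [1.31, 0.116, 1.442, -0, 1.584, -0.038], TCP at [0.149, 0.658, 0.188] pointing down, gripper open.
Joint ranges: [-2.83, 2.83], [-0.83, 2.19], [0.07, 2.5], [-1.14, 4.28], [0.01, 3], [-2.97, 2.97]. Speed limits (rad/s): [1.89, 1.89, 2.22, 3.14, 3.14, 3.14].

### API

Orientations are given as [roll, pitch, yaw] about the fixed x, y, z axes, in that order (R = Rz(yaw) Ry(pitch) Rx(roll)).
In Python, from bench import arm, eyes, nets gives the robot as it stands. The module is installed in compiled form; this text tells all that it offers.
- The arm moves only by the shell command python3 -m handwheel 'ROWS' [FORCE]. ROWS is JSON, a list that holds one entry, the list of rows, each a list of 7 numbers: the turn, a rotation vector about the tool's x, y, z in degrees, then the shift along the tool's x, y, z in cm, then the opening, from -1 (shut) to 1 (fully open), so that 0 is half open. A call has 1 to 20 rows; each row is the pose to reach, as a shift and turn from the pose commanded when the call began, along the tool's axes at that moment; what a row does not reach only later rows make up. A row lasts 1/12 s, in which the tool goes at most 41.7 mm and 7.16 degrees, less where a joint would pass 70% of its speed; a pose out of reach is approached as far as the arm can. A call with a gripper value outside its range is refused whole. The fingers move at their own pace and stop on an object; FORCE is the grip in N (left out, the last holds). Time passes only in rows, so rows that repeat a pose let the fingers close. It gives the time, the measured TCP pose, the force and the opening at its end, in the units of the state.
- arm.read_state(): the state, without advancing time (a new reading comes with each control period).
- eyes.snapshot(name): name is "scene" or "top" or "wrist"; returns the picture (420x560x3 uint8, red, green, blue); there is no depth.
- eyes.get_calibration(name): a dict with "K" (3x3 intrinsics, pixels), "view" (4x4, takes a point from world to camera coordinates); the wrist camera has in their place "hand_eye" (4x4, takes a point from camera to tool coordinates, whose origin is the TCP and whose axes are the flange's). Camera axes: x right, y down, z forward; pixel columns grow to the right and rows downward; lengths in m; the calibration is good to about 2 mm. A picture is of the moment at which its call begins: read the wrist's pose just before it. get_calibration takes no time and is no camera call.
- arm.sign_off(): hands the job in, once; it reports no verdict.
Trained networks look in the newest picture that a camera, given by its name, has taken for a name from the list of things; names that differ only in an ending like _2 or _b are one class to them, and where a whole thing is asked for, a point or a joint stands for the part that bears it (a point fixed in the world has none). Each returns a list of dicts, best first, with "p" (0 to 1); they miss things now and then, are a little off and sometimes report something else, mostly with a low value. They report only what shows in the picture. A call takes as long as a camera call. They do not tell look-alikes from the thing itself.
- nets.regions_of(camera, thing): "pixels" (420x560 bool, what is visible of it).
- nets.spot_point(camera, thing): "at" ([x, y, z] in m, in world coordinates, good to about 4 mm: a listed point, or the origin of a listed thing).
The state is a dict: "clock": time; "joint_positions": joint angles; "qvel": joint speeds; "joint_efforts": joint torques, N m; "ee_pos": TCP position; "tcp_rot": TCP orientation; "contact_force": force on the tool from outside, world axes, zero at the start; "moment": the same for the moment, N m; "grip_width": opening from 0.0 (shut) to 1.0 (fully open).
Only numpy, scipy, OpenCV 4.12 (cv2) and the standard library are available. Lean on these libraries where they do the work, as an engineer would, in place of code of your own. Each camera call takes 0.05 s, during which the arm holds its last target. There are 200 camera calls.

## Working session

There is one attempt and no reset: what is moved stays moved. The work goes in short steps, Python scripts to look and compute and a shell command to move; the robot and the scene stay as the last step left them, time stands still between calls to the robot, and variables do not carry over. Pictures are saved under pics/ and viewed, and the job is handed in when it is done.

```bash
mkdir -p pics
python3 - <<'E'
from bench import arm,eyes,nets
import cv2,numpy as np
s=arm.read_state();print({k:np.round(v,3).tolist() for k,v in s.items()})
for c in("scene","top"):
    im=eyes.snapshot(c);cv2.imwrite(f"pics/{c}0.png",im[:,:,::-1])
    k=eyes.get_calibration(c);print(c,np.round(k["K"],1).tolist(),np.round(k["view"],3).tolist())
    for n in("left_ledge","front_ledge","stand","carton_blue","carton_green","carton_red"):
        print(n,[(round(d["p"],2),np.round(d["at"],3).tolist()) for d in nets.spot_point(c,n)])
E
```

```text
{'clock': 0.0, 'joint_positions': [1.31, 0.117, 1.442, 0.0, 1.584, -0.038], 'qvel': [0.001, 0.002, -0.001, -0.001, 0.001, -0.001], 'joint_efforts': [0.001, -72.128, -62.259, 0.078, 0.024, -0.0], 'ee_pos': [0.149, 0.658, 0.187], 'tcp_rot': [-3.14, -0.0, 2.919], 'contact_force': [0.051, 0.093, 0.757], 'moment': [0.004, 0.005, -0.023], 'grip_width': 1.001}
scene [[457.9, 0.0, 285.3], [0.0, 457.9, 209.6], [0.0, 0.0, 1.0]] [[0.742, -0.67, 0.004, -0.378], [-0.407, -0.455, -0.792, 0.279], [0.533, 0.587, -0.61, 0.927], [0.0, 0.0, 0.0, 1.0]]
left_ledge [(0.47, [0.499, -0.085, 0.108])]
front_ledge []
stand [(0.76, [0.646, -0.069, -0.005])]
carton_blue []
carton_green [(0.74, [0.598, 0.1, 0.056])]
carton_red [(0.76, [0.5, -0.082, 0.105])]
top [[439.2, 0.0, 291.3], [0.0, 439.2, 212.6], [0.0, 0.0, 1.0]] [[-0.027, -1.0, -0.003, 0.03], [-0.986, 0.027, -0.167, 0.551], [0.167, -0.002, -0.986, 1.44], [0.0, 0.0, 0.0, 1.0]]
left_ledge [(0.9, [0.623, 0.088, 0.056]), (0.72, [0.493, -0.078, 0.111])]
front_ledge [(0.89, [0.514, -0.085, 0.105])]
stand [(0.94, [0.644, -0.071, -0.0]), (0.32, [0.64, -0.069, 0.007])]
carton_blue [(0.55, [0.643, -0.069, 0.01]), (0.43, [0.646, -0.07, -0.001])]
carton_green [(0.92, [0.599, 0.105, 0.056])]
carton_red [(0.91, [0.692, -0.293, 0.002]), (0.79, [0.494, -0.08, 0.11])]
```

View pics/top0.png

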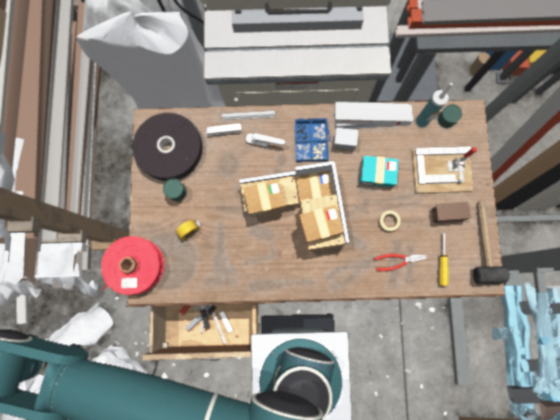

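View pics/scene0.png

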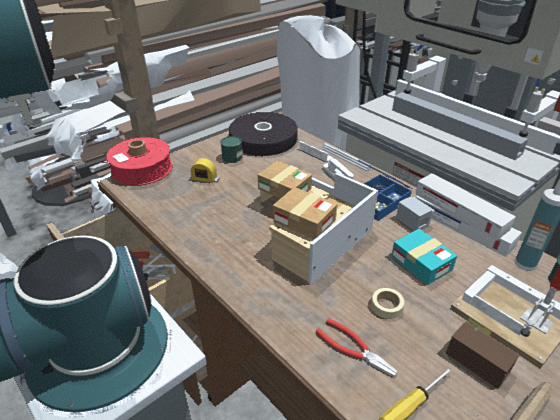

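```bash
cat > h.py <<'E'
from bench import arm,eyes,nets
import cv2,numpy as np
from scipy.spatial.transform import Rotation as R
def pose():
    s=arm.read_state();return np.array(s["ee_pos"]),R.from_euler("xyz",s["tcp_rot"])
def go(p,rot):
    "rows numbers from the measured pose to world p, Rotation rot: deg, cm"
    q,r=pose();return np.round(np.r_[np.degrees((r.inv()*rot).as_rotvec()),r.inv().apply(np.array(p)-q)*100],2).tolist()
def down(yaw):return R.from_euler("xyz",[np.pi,0,yaw])
def wcam():
    q,r=pose();T=np.eye(4);T[:3,:3]=r.as_matrix();T[:3,3]=q
    im=eyes.snapshot("wrist");c=eyes.get_calibration("wrist");return im,c["K"],np.linalg.inv(T@c["hand_eye"])
def proj(P,K,V):
    c=V[:3,:3]@np.array(P,float).T+V[:3,3:];u=K@c;return (u[:2]/u[2]).T
def unproj(px,z,K,V):
    "pixels to world at height z"
    px=np.atleast_2d(px);d=(V[:3,:3].T@np.linalg.inv(K)@np.c_[px,np.ones(len(px))].T).T
    o=-V[:3,:3].T@V[:3,3];return o+d*((z-o[2])/d[:,2])[:,None]
E
python3 - <<'E'
from h import *
c=eyes.get_calibration("wrist");print(np.round(c["K"],1).tolist(),np.round(c["hand_eye"],3).tolist())
print(go([.5,.02,.40],down(3.26)))
E
python3 -m handwheel '[[[0,0,0,0,0,-6,1],[0,0,-5,-15,-12,-18,1],[0,0,-19,-50.6,-50,-21,1],[0,0,-19,-50.6,-50,-21,1],[0,0,-19,-50.6,-50,-21,1],[0,0,-19,-50.6,-50,-21,1],[0,0,-19,-50.6,-50,-21,1],[0,0,-19,-50.6,-50,-21,1],[0,0,-19,-50.6,-50,-21,1],[0,0,-19,-50.6,-50,-21,1],[0,0,-19,-50.6,-50,-21,1],[0,0,-19,-50.6,-50,-21,1],[0,0,-19,-50.6,-50,-21,1],[0,0,-19,-50.6,-50,-21,1],[0,0,-19,-50.6,-50,-21,1],[0,0,-19,-50.6,-50,-21,1],[0,0,-19,-50.6,-50,-21,1],[0,0,-19,-50.6,-50,-21,1],[0,0,-19,-50.6,-50,-21,1],[0,0,-19,-50.6,-50,-21,1]]]'
python3 - <<'E'
from h import *
im,K,V=wcam();cv2.imwrite("pics/w1.png",im[:,:,::-1]);np.savez("w1.npz",K=K,V=V)
for n in("left_ledge","front_ledge","stand","carton_green","carton_red","back_fence","side_fence"):
    print(n,[(round(d["p"],2),np.round(d["at"],3).tolist()) for d in nets.spot_point("wrist",n)])
E
```

```text
[[292.6, 0.0, 279.9], [0.0, 292.6, 211.8], [0.0, 0.0, 1.0]] [[-0.001, -0.956, -0.292, 0.08], [1.0, -0.001, -0.0, -0.001], [0.0, -0.292, 0.956, -0.197], [0.0, 0.0, 0.0, 1.0]]
[0.0, 0.0, -19.55, -48.32, -54.5, -21.23]
clock: 2.37
ee_pos: [0.5341, 0.0552, 0.3979]
tcp_rot: [-3.141, 0.0, -3.037]
contact_force: [-0.0, -0.6, -0.1]
grip_width: 1.001
left_ledge [(0.73, [0.642, -0.067, 0.002])]
front_ledge []
stand [(0.96, [0.64, -0.067, -0.001])]
carton_green [(0.9, [0.596, 0.102, 0.056])]
carton_red [(0.95, [0.688, -0.293, -0.003]), (0.62, [0.497, -0.081, 0.111])]
back_fence []
side_fence []
```

View pics/w1.png

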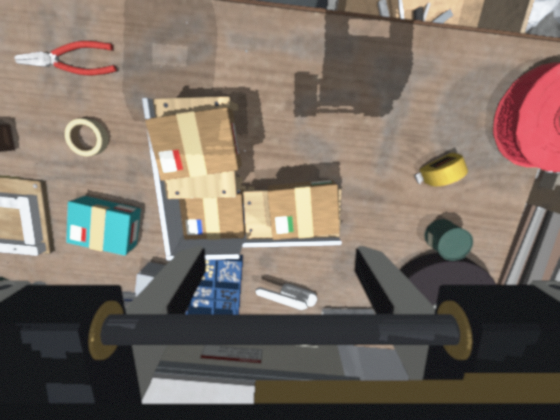

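```bash
cat > ov.py <<'E'
from h import *
def S(o,yaw,P):
    P=np.array(P,float)/1000;c,s=np.cos(yaw),np.sin(yaw)
    return np.c_[o[0]+c*P[:,0]-s*P[:,1],o[1]+s*P[:,0]+c*P[:,1],P[:,2]]
def box(x,y,t,z):
    c,s=np.cos(t),np.sin(t);return [(x+c*a-s*b,y+s*a+c*b,z) for a,b in((-45,-60),(45,-60),(45,60),(-45,60),(-45,-60))]
def overlay(im,K,V,o,yaw,G,Rd,crop,f,name):
    x0,y0,x1,y1=crop;b=cv2.resize(im[y0:y1,x0:x1,::-1],None,fx=f,fy=f,interpolation=cv2.INTER_CUBIC)
    def line(P,c):
        u=(proj(S(o,yaw,P),K,V)-[x0-.5,y0-.5])*f;cv2.polylines(b,[np.round(u).astype(int)],False,c,1)
    line([(45,250,76),(45,60,76),(45,60,126),(45,-60,126),(-215,-60,126)],(255,255,0))
    line([(-52,66,58),(-52,250,58),(45,250,58)],(255,0,0))
    line([(-54,-60,108),(-54,60,108),(-215,60,108),(-215,-60,108)],(255,0,255))
    line(box(*G,108),(0,255,0));line(box(*Rd,158),(0,0,255))
    cv2.imwrite(name,b)
E
python3 - <<'E'
from ov import *
im=cv2.imread("pics/w1.png")[:,:,::-1];d=np.load("w1.npz")
overlay(im,d["K"],d["V"],(.643,-.069),.12,(-25,179,0),(-147,4,.0),(130,80,360,265),3.3,"pics/o1.png")
t=cv2.imread("pics/top0.png")[:,:,::-1];c=eyes.get_calibration("top")
overlay(t,c["K"],c["view"],(.643,-.069),.12,(-25,179,0),(-147,4,.0),(225,150,365,260),5.4,"pics/o1t.png")
E
```

```text
(no output)
```

View pics/o1.png

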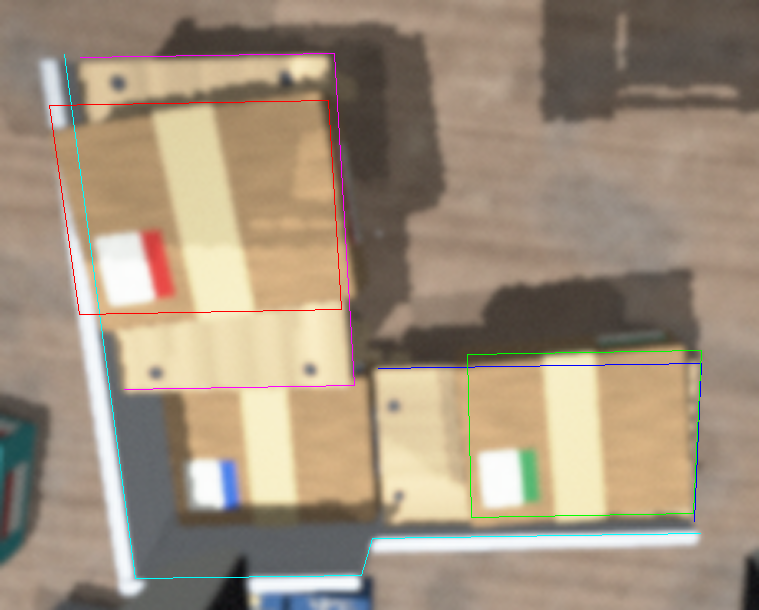

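View pics/o1t.png

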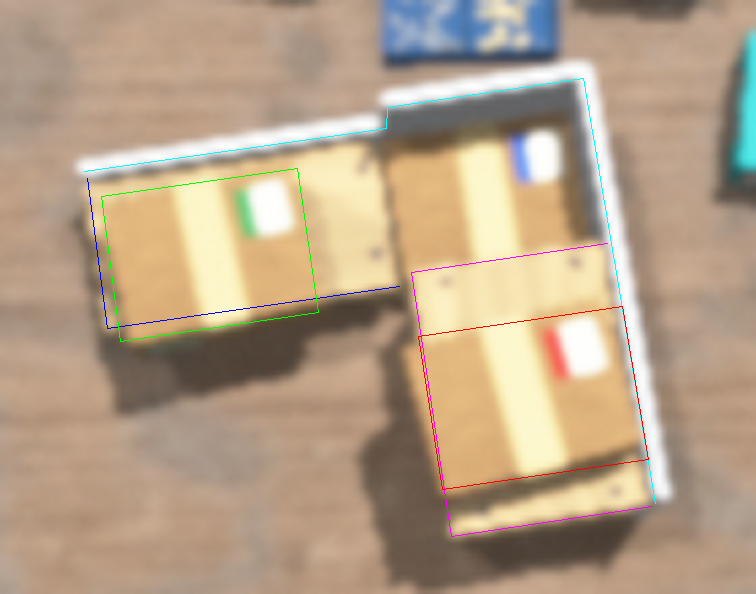

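```bash
cat >> ov.py <<'E'
O=(.643,-.0705);YAW=.128
def st(x,y,z):return S(O,YAW,[(x,y,z)])[0]
def stand_pose():
    q,r=pose();c,s=np.cos(YAW),np.sin(YAW);d=q[:2]-O;f=np.array(arm.read_state()["contact_force"])
    return "stand xyz mm",np.round([1e3*(c*d[0]+s*d[1]),1e3*(-s*d[0]+c*d[1]),1e3*q[2]],1).tolist(),"F stand",np.round([c*f[0]+s*f[1],-s*f[0]+c*f[1],f[2]],1).tolist(),"clock",round(float(arm.read_state()["clock"]),2)
E
python3 - <<'E'
from ov import *
r=down(YAW+np.pi)*R.from_rotvec([0,np.radians(-3),0])
print(go(st(-108,182,140),r),go(st(-108,182,66),r))
E
```

```text
[-0.02, -2.98, -1.02, 1.5, 3.83, 25.78] [-0.02, -2.98, -1.02, 1.5, 3.83, 33.18]
```

```bash
python3 -m handwheel '[[[0,-3,-1,1.5,3.8,10,0.33],[0,-3,-1,1.5,3.8,25.8,0.33],[0,-3,-1,1.5,3.8,25.8,0.33],[0,-3,-1,1.5,3.8,25.8,0.33],[0,-3,-1,1.5,3.8,25.8,0.33],[0,-3,-1,1.5,3.8,25.8,0.33],[0,-3,-1,1.5,3.8,25.8,0.33],[0,-3,-1,1.5,3.8,28.5,0.33],[0,-3,-1,1.5,3.8,31,0.33],[0,-3,-1,1.5,3.8,33.2,0.33],[0,-3,-1,1.5,3.8,33.2,0.33]]]'
python3 - <<'E'
from ov import *
print(stand_pose());im,K,V=wcam();cv2.imwrite("pics/w2.png",im[:,:,::-1])
q,r=pose();print("per 10mm stand +x:",np.round(r.inv().apply([np.cos(YAW),np.sin(YAW),0]),4))
E
```

```text
clock: 3.68
ee_pos: [0.5117, 0.0951, 0.0629]
tcp_rot: [-3.141, 0.048, -3.015]
contact_force: [-0.3, 0.5, -1.0]
grip_width: 0.664
('stand xyz mm', [-109.1, 181.0, 62.9], 'F stand', [-0.2, 0.5, -1.0], 'clock', 3.68)
per 10mm stand +x: [-0.9987  0.0012  0.0502]
```

View pics/w2.png

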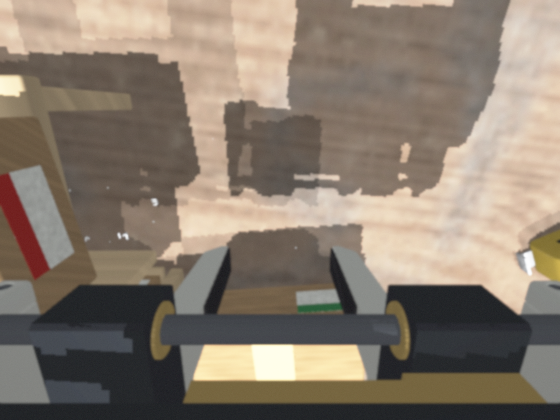

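```bash
python3 -m handwheel '[[[0,0,0,-0.6,0,-0.2,0.33],[0,0,0,-1.2,0,-0.2,0.33],[0,0,0,-1.7,0,-0.2,0.33],[0,0,0,-2.1,0,-0.2,0.33],[0,0,0,-2.5,0,-0.1,0.33],[0,0,0,-2.9,0,-0.1,0.33],[0,0,0,-3.3,0,-0.1,0.33],[0,0,0,-3.7,0,-0.1,0.33],[0,0,0,-4.1,0,0,0.33],[0,0,0,-4.4,0,0,0.33],[0,0,0,-4.4,0,0,0.33]]]'
python3 -c "
from ov import *
print(stand_pose());im=eyes.snapshot('top');cv2.imwrite('pics/t2.png',cv2.resize(im[120:270,200:380,::-1],None,fx=4,fy=4))"
```

```text
clock: 4.65
ee_pos: [0.5572, 0.1005, 0.0678]
tcp_rot: [-3.141, 0.052, -3.015]
contact_force: [1.1, 0.0, 0.3]
grip_width: 0.667
('stand xyz mm', [-63.3, 180.6, 67.8], 'F stand', [1.1, -0.1, 0.3], 'clock', 4.65)
```

View pics/t2.png

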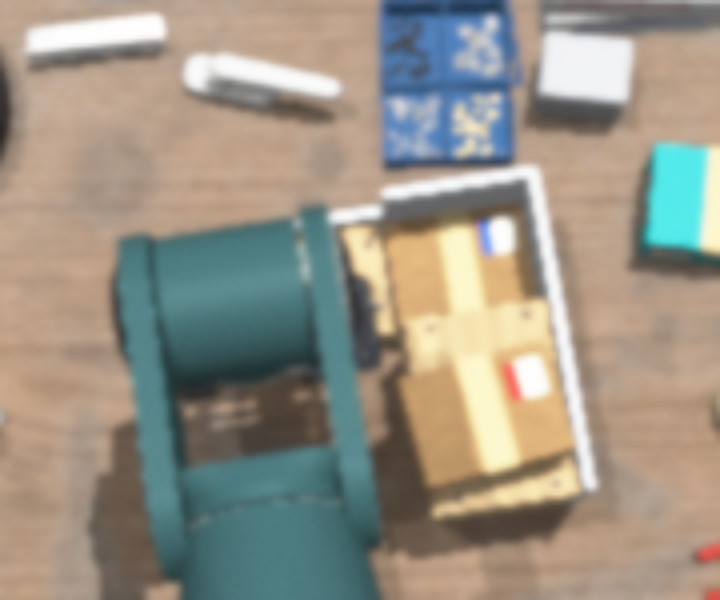

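```bash
python3 -m handwheel '[[[0,0,0,-0.2,0,0,0.33],[0,0,0,-0.4,0,0,0.33],[0,0,0,-0.5,0,0,0.33],[0,0,0,-0.6,0,0,0.33],[0,0,0,-0.6,0,0,0.33]]]'; python3 -m handwheel '[[[0,0,0,-0.1,0,0,0.33],[0,0,0,-0.2,0,0,0.33],[0,0,0,-0.2,0,0,0.33]]]';python3 -m handwheel '[[[0,0,0,-0.1,0,0,0.33],[0,0,0,-0.1,0,0,0.33]]]'; python3 -c "
from ov import *
print(stand_pose())"
```

```text
clock: 5.12
ee_pos: [0.5628, 0.1013, 0.0682]
tcp_rot: [-3.141, 0.052, -3.015]
contact_force: [-1.9, -0.2, -2.1]
grip_width: 0.666
clock: 5.37
ee_pos: [0.5648, 0.1016, 0.0684]
tcp_rot: [-3.141, 0.052, -3.015]
contact_force: [-1.9, -0.4, -0.9]
grip_width: 0.665
clock: 5.53
ee_pos: [0.5658, 0.1017, 0.0685]
tcp_rot: [-3.141, 0.052, -3.015]
contact_force: [-2.0, -0.1, -1.3]
grip_width: 0.668
('stand xyz mm', [-54.6, 180.7, 68.5], 'F stand', [-2.0, 0.2, -1.3], 'clock', 5.53)
```

```bash
for i in 1 2 3; do python3 -m handwheel '[[[0,0,0,-0.1,0,0,0.33],[0,0,0,-0.1,0,0,0.33]]]'|grep force; done; python3 -c "
from ov import *
print(stand_pose())"
```

```text
contact_force: [-2.3, -0.9, -2.1]
contact_force: [-2.2, -0.8, -1.0]
contact_force: [-5.9, -2.1, 0.7]
('stand xyz mm', [-52.1, 180.5, 68.5], 'F stand', [-6.2, -1.3, 0.7], 'clock', 6.03)
```

```bash
for i in 1 2; do python3 -m handwheel '[[[0,0,0,-0.05,0,0,0.33],[0,0,0,-0.05,0,0,0.33]]]'|grep force; done; python3 -c "
from ov import *
print(stand_pose());r=pose()[1];print(R.as_euler(r,'xyz'))"
```

```text
contact_force: [-10.1, -3.7, 2.6]
contact_force: [-13.9, -3.9, 4.7]
('stand xyz mm', [-51.9, 180.4, 68.5], 'F stand', [-14.3, -2.1, 4.7], 'clock', 6.37)
[-3.14060903  0.04927483 -3.01517464]
```

```bash
python3 -m handwheel '[[[0,0,0,1,0,0,0.33],[0,0,0,3,0,-2,0.33],[0,0,0,3,0,-6,0.33],[0,0,0,3,0,-9,0.33],[0,0,0,3,0,-12,0.2],[0,0,0,3,0,-12,0]]]'
python3 - <<'E'
from ov import *
im,K,V=wcam();cv2.imwrite("pics/w3.png",im[:,:,::-1])
r=down(YAW+np.pi/2)
print(stand_pose(),go(st(-3,272,180),r),go(st(-3,272,84),r))
E
```

```text
clock: 6.87
ee_pos: [0.5353, 0.098, 0.1939]
tcp_rot: [-3.141, 0.062, -3.015]
contact_force: [-0.3, 0.2, 0.2]
grip_width: 0.575
('stand xyz mm', [-85.8, 180.8, 190.7], 'F stand', [-0.6, -0.3, -0.5], 'clock', 6.92) [2.63, 2.67, 89.88, -8.19, 9.14, 1.55] [2.63, 2.67, 89.88, -7.63, 9.14, 11.14]
```

View pics/w3.png

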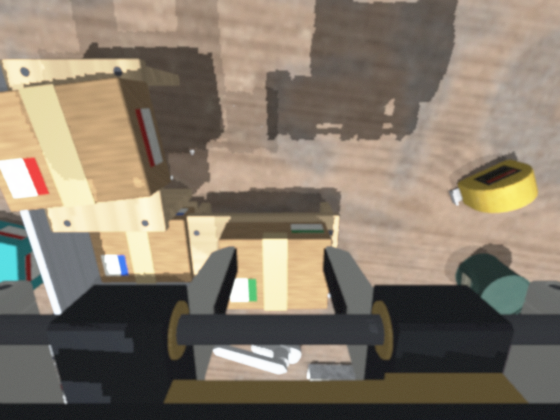

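```bash
python3 -m handwheel '[[[2.36,2.36,90,-8.2,9.1,1.5,0],[2.36,2.36,90,-8.2,9.1,1.5,0],[2.36,2.36,90,-8.2,9.1,1.5,0],[2.36,2.36,90,-8.2,9.1,1.5,0],[2.36,2.36,90,-8.2,9.1,1.5,0],[2.36,2.36,90,-8.2,9.1,1.5,0],[2.36,2.36,90,-8.2,9.1,1.5,0],[2.36,2.36,90,-8.2,9.1,1.5,0],[2.36,2.36,90,-8.2,9.1,1.5,0],[2.36,2.36,90,-8.2,9.1,1.5,0],[2.36,2.36,90,-8.2,9.1,1.5,0],[2.36,2.36,90,-8.2,9.1,1.5,0],[2.36,2.36,90,-8.2,9.1,1.5,0],[2.36,2.36,90,-8.2,9.1,1.5,0],[2.36,2.36,90,-8.2,9.1,1.5,0]]]'
python3 - <<'E'
from ov import *
im,K,V=wcam();cv2.imwrite("pics/w4.png",im[:,:,::-1])
r=down(YAW+np.pi/2)
print(stand_pose(),go(st(-3,272,84),r))
E
```

```text
clock: 8.17
ee_pos: [0.604, 0.1983, 0.1753]
tcp_rot: [-3.141, 0.001, 1.699]
contact_force: [0.1, 0.2, 0.2]
grip_width: 0.499
('stand xyz mm', [-4.3, 271.6, 175.5], 'F stand', [0.7, 1.3, 0.7], 'clock', 8.22) [-0.03, 0.03, 0.05, 0.05, 0.14, 9.15]
```

View pics/w4.png

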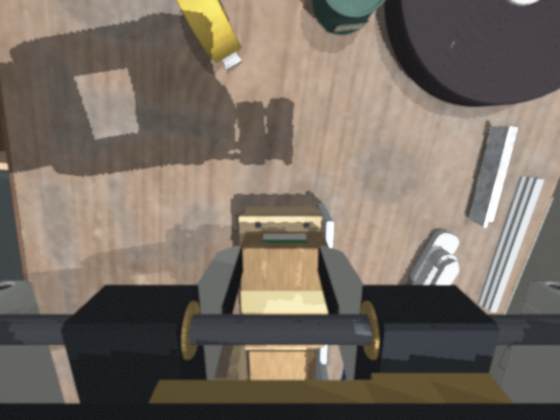

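```bash
python3 -c "
from ov import *
im,K,V=wcam()
P=unproj([(243,236),(323,236)],.108,K,V)
for p in P:
    d=p[:2]-O;c,s=np.cos(YAW),np.sin(YAW);print(c*d[0]+s*d[1],-s*d[0]+c*d[1])"
python3 -m handwheel '[[[0,0,0,0,0.1,3,0],[0,0,0,0,0.1,6,0],[0,0,0,0,0.1,8.5,0],[0,0,0,0,0.1,9.1,0],[0,0,0,-0.5,0.1,9.1,0],[0,0,0,-1,0.1,9.1,0],[0,0,0,-1.5,0.1,9.1,0],[0,0,0,-2,0.1,9.1,0],[0,0,0,-2.5,0.1,9.1,0],[0,0,0,-2.5,0.1,9.1,0]]]'
```

```text
-0.03923327557038096 0.2459669040608313
0.03846853176432473 0.24600291774199806
clock: 9.1
ee_pos: [0.6088, 0.1727, 0.0861]
tcp_rot: [3.14, 0.001, 1.696]
contact_force: [-0.1, 0.2, -0.7]
grip_width: 0.499
```

```bash
python3 -m handwheel '[[[0,0,0,-0.5,0,0,0],[0,0,0,-1,0,0,0],[0,0,0,-1.5,0,0,0],[0,0,0,-2,0,0,0],[0,0,0,-2.5,0,0,0],[0,0,0,-3,0,0,0],[0,0,0,-3.5,0.1,0,0],[0,0,0,-4,0.1,0,0],[0,0,0,-4.5,0.1,0,0],[0,0,0,-5,0.1,0,0],[0,0,0,-5.5,0.1,0,0],[0,0,0,-5.5,0.1,0,0]]]'
python3 - <<'E'
from ov import *
print(stand_pose())
im,K,V=wcam();cv2.imwrite("pics/w5.png",im[:,:,::-1])
t=eyes.snapshot('top');cv2.imwrite('pics/t5.png',cv2.resize(t[120:270,200:380,::-1],None,fx=4,fy=4))
E
```

```text
clock: 10.1
ee_pos: [0.6163, 0.1183, 0.0852]
tcp_rot: [-3.142, 0.001, 1.696]
contact_force: [0.6, -0.2, -0.0]
grip_width: 0.497
('stand xyz mm', [-2.3, 190.7, 85.2], 'F stand', [0.6, -0.3, -0.0], 'clock', 10.1)
```

View pics/w5.png

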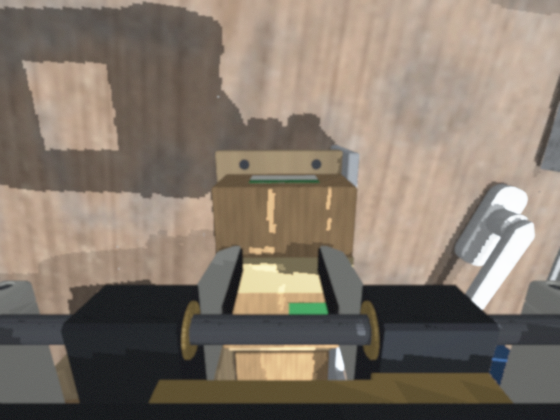

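View pics/t5.png

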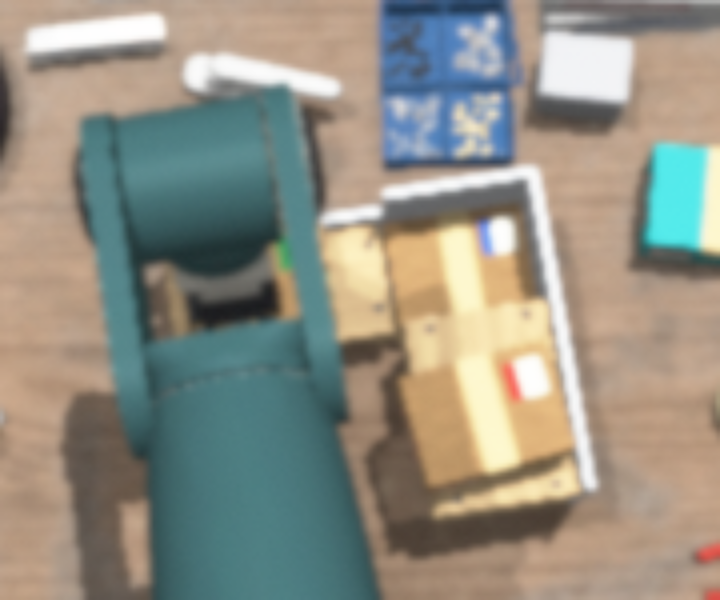

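```bash
python3 -c "
from ov import *
im,K,V=wcam();c,s=np.cos(YAW),np.sin(YAW)
def f(px,z):
  for p in unproj(px,z,K,V):
    d=p[:2]-O;print(px,z,c*d[0]+s*d[1],-s*d[0]+c*d[1])
f([(280,151)],.058);f([(280,184)],.058);f([(280,256)],.108);print(eyes.get_calibration('wrist')['hand_eye'])
u=proj([st(-3,190,85),st(0,250,58),st(0,184,58),st(0,184,108),st(0,236,108),st(0,236,58)],K,V);print(u)"
```

```text
[(280, 151)] 0.058 -0.0011137994192638098 0.25072373169374945
[(280, 184)] 0.058 -0.001189531325951225 0.2254186900607163
[(280, 256)] 0.108 -0.0013142458825154933 0.1878164135444065
[[-6.17334005e-04 -9.56278665e-01 -2.92456379e-01  8.00122609e-02]
 [ 9.99999805e-01 -5.61926823e-04 -2.73460446e-04  1.02563416e-03]
 [ 9.71653062e-05 -2.92456491e-01  9.56278825e-01 -1.97324691e-01]
 [ 0.00000000e+00  0.00000000e+00  0.00000000e+00  1.00000000e+00]]
[[277.6648655  239.43787306]
 [281.47754157 151.96990936]
 [281.59920044 233.6174384 ]
 [282.01489249 261.28430476]
 [281.93111183 183.47103895]
 [281.50509382 170.46073099]]
```

```bash
python3 -c "
from ov import *
t=eyes.snapshot('scene');cv2.imwrite('pics/s5.png',cv2.resize(t[110:300,180:420,::-1],None,fx=3,fy=3))
im=cv2.imread('pics/w5.png');cv2.imwrite('pics/w5z.png',cv2.resize(im[130:390,180:380],None,fx=2.3,fy=2.3))"
```

```text
(no output)
```

View pics/s5.png

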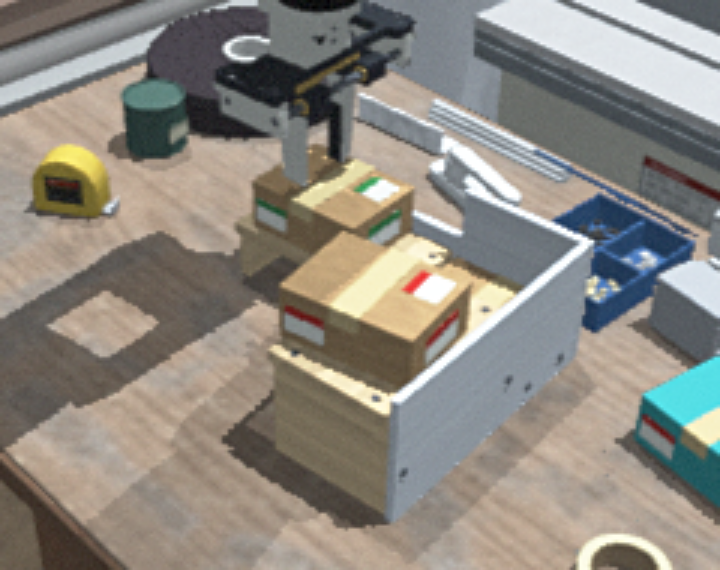

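View pics/w5z.png

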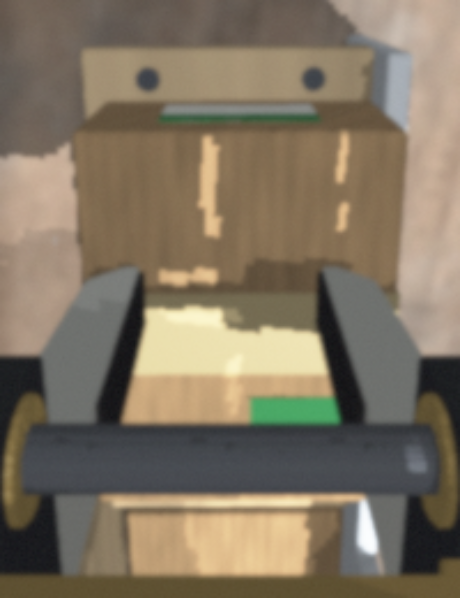

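```bash
cat > g.py <<'E'
from ov import *
import sys
c,s=np.cos(YAW),np.sin(YAW)
for cam in("scene","top","wrist"):
    eyes.snapshot(cam)
    for n in sys.argv[1:]:
        for d in nets.spot_point(cam,n):
            p=np.array(d["at"]);e=p[:2]-O;print(cam,n,round(d["p"],2),np.round(1e3*np.array([c*e[0]+s*e[1],-s*e[0]+c*e[1],p[2]])))
E
python3 g.py carton_green; python3 -m handwheel '[[[0,0,0,-0.1,0,0,0],[0,0,0,-0.2,0,0,0],[0,0,0,-0.3,0,0,0]]]'
```

```text
scene carton_green 0.83 [  1. 175.  55.]
top carton_green 0.58 [  2. 174.  56.]
wrist carton_green 0.89 [  3. 174.  54.]
clock: 10.85
ee_pos: [0.6166, 0.1162, 0.0852]
tcp_rot: [-3.141, 0.0, 1.697]
contact_force: [-0.2, -0.3, 0.2]
grip_width: 0.499
```

```bash
python3 -m handwheel '[[[0,0,0,1,0,0,0],[0,0,0,2,0,0,0],[0,0,0,3,0,0,0],[0,0,0,4,0,0,0],[0,0,0,5,0,0,0],[0,0,0,5.8,0,0,0],[0,0,0,6.2,0,0,0],[0,0,0,6.2,0,0,0]]]'; python3 g.py carton_green
python3 -c "
from ov import *
print(stand_pose())
t=eyes.snapshot('scene');cv2.imwrite('pics/s6.png',cv2.resize(t[110:300,180:420,::-1],None,fx=3,fy=3))"
```

```text
clock: 11.52
ee_pos: [0.6086, 0.1788, 0.0851]
tcp_rot: [-3.141, 0.0, 1.698]
contact_force: [-0.7, 0.4, -0.4]
grip_width: 0.504
scene carton_green 0.59 [ -2. 174.  58.]
top carton_green 0.91 [  5. 176.  58.]
wrist carton_green 0.95 [  6. 173.  58.]
('stand xyz mm', [-2.2, 250.2, 85.2], 'F stand', [0.2, -0.7, -0.4], 'clock', 11.82)
```

View pics/s6.png

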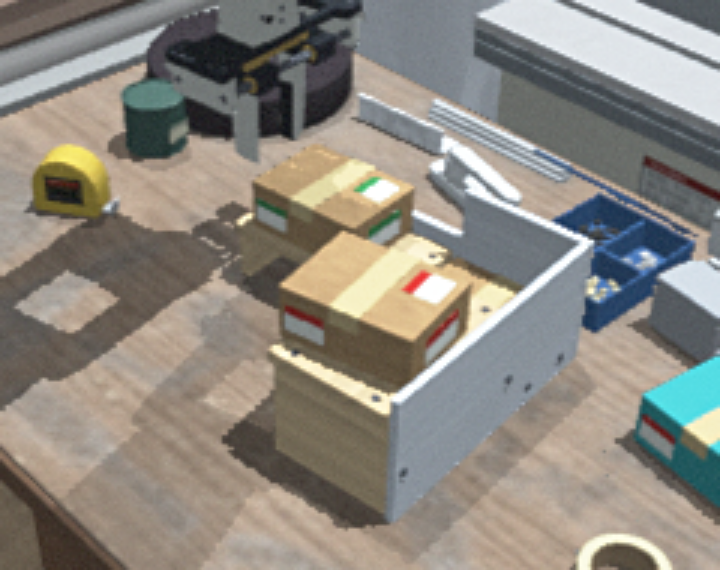

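```bash
python3 -m handwheel '[[[0,0,0,0,0,0.9,-0.1],[0,0,0,0,0.1,1.7,-0.1],[0,0,0,0,0.1,1.7,-0.1],[0,0,0,-0.3,0.1,1.7,-0.1],[0,0,0,-0.6,0.1,1.7,-0.1],[0,0,0,-0.6,0.1,1.7,-0.1]]]'
for i in 1 2 3 4; do python3 -m handwheel '[[[0,0,0,-0.15,0,0,-0.1],[0,0,0,-0.3,0,0,-0.1]]]' | grep -E "force|pos"; done; python3 g.py carton_green
```

```text
clock: 12.37
ee_pos: [0.6107, 0.1714, 0.0684]
tcp_rot: [3.142, 0.0, 1.696]
contact_force: [0.0, 0.1, 0.5]
grip_width: 0.455
ee_pos: [0.611, 0.1691, 0.0685]
contact_force: [0.2, 3.8, 0.4]
ee_pos: [0.6114, 0.1661, 0.0684]
contact_force: [-0.9, 4.2, 1.6]
ee_pos: [0.6118, 0.163, 0.0684]
contact_force: [-0.5, 4.6, 2.1]
ee_pos: [0.6122, 0.16, 0.0684]
contact_force: [-0.4, 5.0, 3.5]
scene carton_green 0.57 [ -3. 162.  59.]
top carton_green 0.85 [  1. 163.  54.]
top carton_green 0.6 [-130.   -0.  109.]
wrist carton_green 0.76 [  2. 164.  57.]
```

```bash
python3 -m handwheel '[[[0,0,0,-0.5,0,0,-0.1],[0,0,0,-1,0,0,-0.1],[0,0,0,-1.5,0,0,-0.1],[0,0,0,-2,0,0,-0.1],[0,0,0,-2.5,0,0,-0.1],[0,0,0,-3,0,0,-0.1],[0,0,0,-3.5,0,0,-0.1],[0,0,0,-4,0,0,-0.1],[0,0,0,-4.5,0,0,-0.1],[0,0,0,-5,0,0,-0.1]]]'|grep -E "pos|force"
python3 -m handwheel '[[[0,0,0,-0.5,0,0,-0.1],[0,0,0,-1,0,0,-0.1],[0,0,0,-1.5,0,0,-0.1],[0,0,0,-2,0,0,-0.1],[0,0,0,-2.5,0,0,-0.1],[0,0,0,-3,0,0,-0.1]]]'|grep -E "pos|force"
python3 g.py carton_green; python3 -c "
from ov import *
print(stand_pose())
im,K,V=wcam();cv2.imwrite('pics/w7.png',im[:,:,::-1])
t=eyes.snapshot('scene');cv2.imwrite('pics/s7.png',cv2.resize(t[110:300,180:420,::-1],None,fx=3,fy=3))"
```

```text
ee_pos: [0.6183, 0.1098, 0.0681]
contact_force: [-0.2, 2.3, -0.4]
ee_pos: [0.6223, 0.0802, 0.0684]
contact_force: [-0.4, 4.3, 1.5]
scene carton_green 0.57 [-1. 84. 58.]
top carton_green 0.95 [ 2. 83. 58.]
wrist carton_green 0.73 [ 1. 83. 58.]
('stand xyz mm', [-1.5, 152.5, 68.2], 'F stand', [-0.7, -0.2, -0.2], 'clock', 14.97)
```

View pics/s7.png

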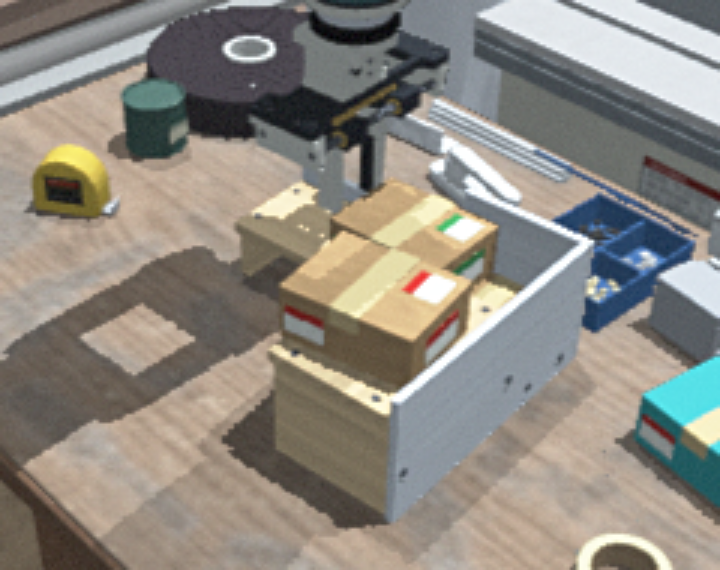

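View pics/w7.png

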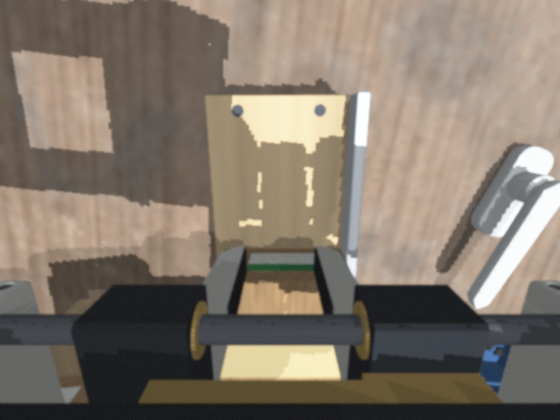

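```bash
python3 -m handwheel '[[[0,0,0,-0.5,0,0,-0.1],[0,0,0,-1,0,0,-0.1],[0,0,0,-1.5,0,0,-0.1],[0,0,0,-2,0,0,-0.1],[0,0,0,-2.5,0.05,0,-0.1],[0,0,0,-3,0.05,0,-0.1],[0,0,0,-3.5,0.1,0,-0.1],[0,0,0,-4,0.1,0,-0.1],[0,0,0,-4.5,0.1,0,-0.1],[0,0,0,-5,0.1,0,-0.1]]]'|grep -E "pos|force"
python3 g.py carton_green carton_red; python3 -c "
from ov import *
print(stand_pose())
t=eyes.snapshot('scene');cv2.imwrite('pics/s8.png',cv2.resize(t[110:300,180:420,::-1],None,fx=3,fy=3))"
```

```text
ee_pos: [0.6292, 0.0305, 0.0679]
contact_force: [-3.0, 2.7, -1.9]
scene carton_green 0.8 [-0. 33. 58.]
scene carton_red 0.93 [-144.    9.  104.]
scene carton_red 0.88 [  20. -229.   -2.]
top carton_green 0.73 [ 0. 34. 57.]
top carton_red 0.95 [  21. -226.    1.]
top carton_red 0.6 [-151.   11.  112.]
wrist carton_green 0.85 [ 4. 32. 57.]
wrist carton_red 0.63 [-145.    7.  111.]
('stand xyz mm', [-0.4, 102.6, 68.4], 'F stand', [-0.3, -0.4, 0.3], 'clock', 16.35)
```

View pics/s8.png

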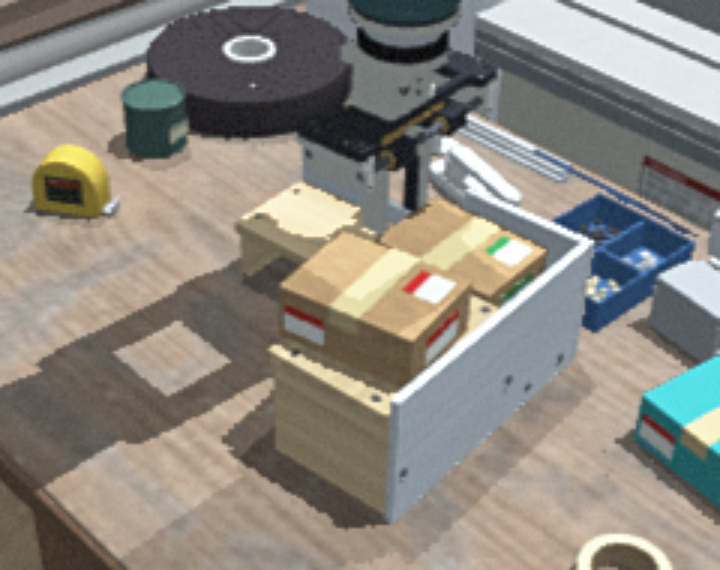

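```bash
python3 -m handwheel '[[[0,0,0,-0.5,0,0,-0.1],[0,0,0,-1,0,0,-0.1],[0,0,0,-1.5,0,0,-0.1],[0,0,0,-2,0,0,-0.1],[0,0,0,-2.5,0,0,-0.1],[0,0,0,-2.9,0.05,0,-0.1],[0,0,0,-2.9,0.05,0,-0.1]]]'|grep -E "pos|force"
for i in 1 2 3 4; do python3 -m handwheel '[[[0,0,0,-0.1,0.02,0,-0.1],[0,0,0,-0.1,0.02,0,-0.1]]]'|grep -E "pos|force"; done; python3 -c "
from ov import *
print(stand_pose())"
```

```text
ee_pos: [0.6336, 0.0015, 0.0683]
contact_force: [0.4, 0.1, 0.9]
ee_pos: [0.6339, 0.0013, 0.0684]
contact_force: [0.6, 0.3, -0.0]
ee_pos: [0.6341, 0.0008, 0.0684]
contact_force: [-1.7, 3.4, 1.3]
ee_pos: [0.6342, 0.0001, 0.0683]
contact_force: [-4.7, 4.8, 1.7]
ee_pos: [0.6342, 0.0001, 0.0684]
contact_force: [-7.7, 12.5, 4.5]
('stand xyz mm', [0.3, 71.1, 68.4], 'F stand', [-6.0, 13.4, 4.5], 'clock', 17.65)
```

```bash
python3 g.py carton_green carton_blue stand; python3 -c "
from ov import *
print(stand_pose())
t=eyes.snapshot('scene');cv2.imwrite('pics/s9.png',cv2.resize(t[150:260,290:410,::-1],None,fx=5,fy=5,interpolation=cv2.INTER_CUBIC))
t=eyes.snapshot('top');cv2.imwrite('pics/t9.png',cv2.resize(t[150:260,270:370,::-1],None,fx=5,fy=5,interpolation=cv2.INTER_CUBIC))"
```

```text
scene carton_green 0.81 [-1.  1. 56.]
scene carton_blue 0.65 [-295. -244.   -1.]
scene stand 0.84 [-1.  4.  2.]
top carton_green 0.6 [ 0.  4. 53.]
top carton_blue 0.53 [  3. 157.  60.]
top stand 0.85 [ 4. -2. -3.]
wrist carton_green 0.72 [ 3.  2. 53.]
('stand xyz mm', [0.3, 71.1, 68.4], 'F stand', [-5.9, 12.7, 3.6], 'clock', 18.25)
```

View pics/s9.png

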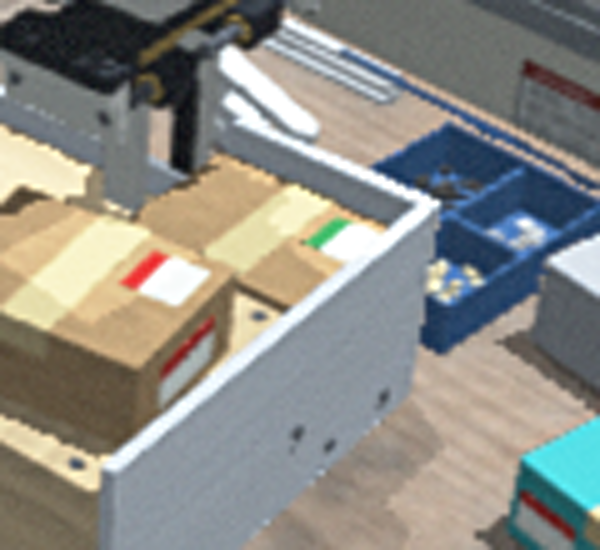

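View pics/t9.png

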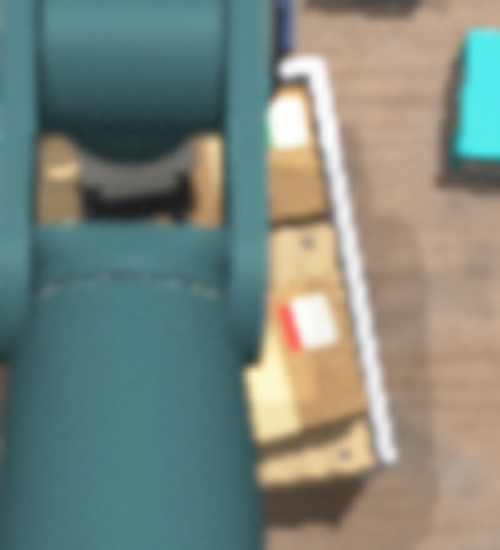

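```bash
python3 -m handwheel '[[[0,0,0,-0.03,0.03,0,-0.1],[0,0,0,-0.03,0.03,0,-0.1],[0,0,0,-0.03,0.03,0,-0.1],[0,0,0,-0.03,0.03,0,-0.1],[0,0,0,-0.03,0.03,0,-0.1],[0,0,0,-0.03,0.03,0,-0.1]]]'|grep -E "pos|force|clock"
python3 -m handwheel '[[[0,0,0,1,-0.1,0,-0.1],[0,0,0,3,-0.1,0,-0.1],[0,0,0,5,-0.1,0,-0.1],[0,0,0,6,-0.1,-4,-0.1],[0,0,0,6,-0.1,-8,-0.1],[0,0,0,6,-0.1,-12,-0.1],[0,0,0,6,-0.1,-16,-0.1],[0,0,0,6,-0.1,-16,-0.1]]]'|grep -E "pos|force|clock"
python3 -c "
from ov import *
print(stand_pose())
im,K,V=wcam();cv2.imwrite('pics/w10.png',im[:,:,::-1]);np.savez('w10.npz',K=K,V=V)
r=down(YAW+np.pi/2)
print(go(st(-147,110,200),r))
"; python3 g.py carton_green carton_red
```

```text
clock: 18.85
ee_pos: [0.6342, 0.0001, 0.0684]
contact_force: [-10.2, 12.9, 5.8]
clock: 19.52
ee_pos: [0.6286, 0.0581, 0.2375]
contact_force: [0.6, 0.2, 0.8]
('stand xyz mm', [2.2, 129.4, 237.5], 'F stand', [0.6, 0.2, 0.8], 'clock', 19.52)
[0.43, 0.09, -0.12, -1.96, -14.89, 3.22]
scene carton_green 0.76 [-0.  1. 56.]
scene carton_red 0.75 [  18. -226.   -2.]
scene carton_red 0.65 [-146.    8.  111.]
top carton_green 0.62 [ 2.  4. 56.]
top carton_green 0.18 [-129.    1.  108.]
top carton_red 0.63 [-149.    9.  115.]
top carton_red 0.58 [  21. -227.   -1.]
wrist carton_green 0.85 [ 2.  1. 53.]
wrist carton_red 0.71 [  19. -227.   -1.]
wrist carton_red 0.62 [-145.    8.  111.]
```

View pics/w10.png

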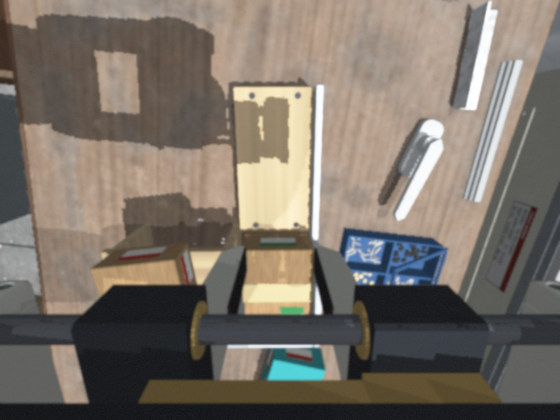

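```bash
python3 -m handwheel '[[[0,0,0,-2,-4,0,-0.1],[0,0,0,-2,-8,0,-0.1],[0,0,0,-2,-12,0,-0.1],[0,0,0,-2,-14.9,3,-0.1],[0,0,0,-2,-14.9,6,-0.1],[0,0,0,-2,-14.9,9,-0.1],[0,0,0,-2,-14.9,11.4,-0.1],[0,0,0,-2,-14.9,11.4,-0.1],[0,0,0,-2,-14.9,11.4,-0.1]]]'|grep -E "pos|force|clock"
python3 -c "
from ov import *
print(stand_pose())
im,K,V=wcam();cv2.imwrite('pics/w11.png',im[:,:,::-1])"
```

```text
clock: 20.77
ee_pos: [0.4808, 0.0192, 0.114]
contact_force: [-0.2, 0.0, 0.6]
('stand xyz mm', [-149.4, 109.6, 114.0], 'F stand', [-0.2, 0.0, 0.6], 'clock', 20.77)
```

View pics/w11.png

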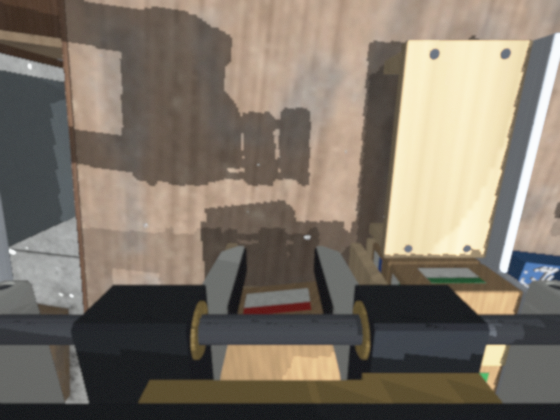

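```bash
python3 -m handwheel '[[[0,0,0,-0.5,0,-0.3,-0.1],[0,0,0,-1,0,-0.3,-0.1],[0,0,0,-1.5,0,-0.3,-0.1],[0,0,0,-2,0,-0.3,-0.1],[0,0,0,-2.5,0,-0.3,-0.1],[0,0,0,-2.8,0,-0.3,-0.1],[0,0,0,-3.1,0,-0.3,-0.1],[0,0,0,-3.3,0,-0.3,-0.1],[0,0,0,-3.3,0,-0.3,-0.1]]]'|grep -E "pos|force"
for i in 1 2 3 4; do python3 -m handwheel '[[[0,0,0,-0.1,0,0,-0.1],[0,0,0,-0.1,0,0,-0.1]]]'|grep -E "force"; done; python3 -c "
from ov import *
print(stand_pose())"; python3 g.py carton_red
```

```text
ee_pos: [0.4857, -0.0136, 0.1175]
contact_force: [0.2, 3.2, 2.2]
contact_force: [1.9, 7.0, 3.4]
contact_force: [4.8, 13.1, 1.2]
contact_force: [6.7, 17.0, 3.0]
contact_force: [8.6, 21.8, 4.5]
('stand xyz mm', [-147.5, 74.7, 118.0], 'F stand', [11.3, 20.5, 4.5], 'clock', 22.23)
scene carton_red 0.81 [  21. -230.   -5.]
scene carton_red 0.8 [-147.    0.  110.]
scene carton_red 0.32 [ 2.  1. 53.]
top carton_red 0.79 [-151.    2.  109.]
top carton_red 0.78 [  19. -228.    0.]
wrist carton_red 0.97 [-147.    0.  111.]
```

```bash
python3 -m handwheel '[[[0,0,0,1,0,0,-0.1],[0,0,0,2,0,-2,-0.1],[0,0,0,2,0,-6,-0.1],[0,0,0,2,0,-10,-0.1],[0,0,0,2,0,-14,-0.1],[0,0,0,2,0,-14,-0.1]]]'|grep -E "pos|force"
python3 -c "
from ov import *
im,K,V=wcam();cv2.imwrite('pics/w12.png',im[:,:,::-1])
t=eyes.snapshot('scene');cv2.imwrite('pics/s12.png',cv2.resize(t[150:300,250:410,::-1],None,fx=4,fy=4,interpolation=cv2.INTER_CUBIC))"
```

```text
ee_pos: [0.4848, 0.0022, 0.2651]
contact_force: [0.3, 0.5, 1.3]
```

View pics/s12.png

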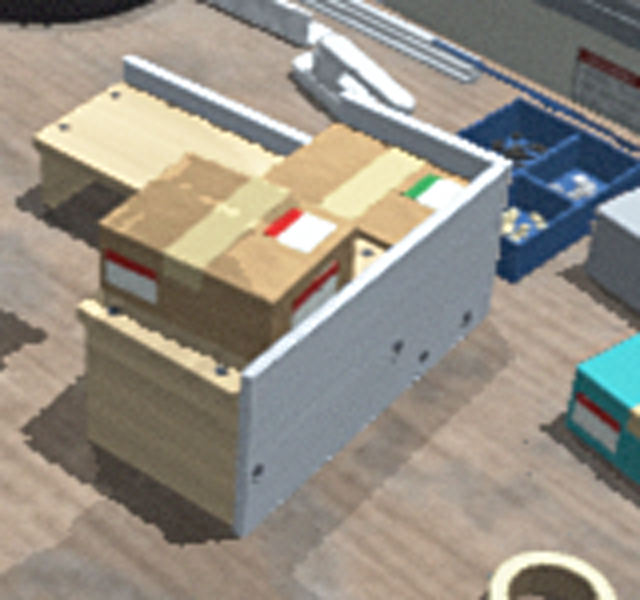

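View pics/w12.png

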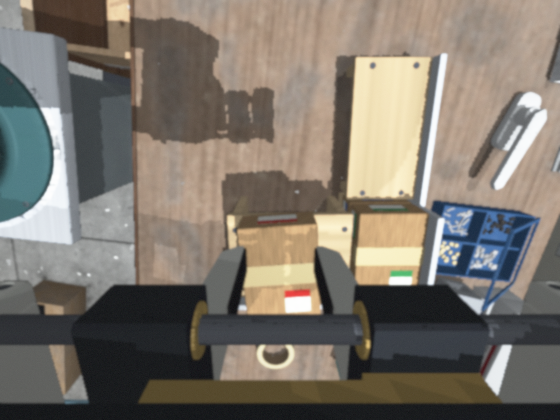

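```bash
python3 -c "
from ov import *
q,r=pose();c=eyes.get_calibration('wrist');T=np.eye(4);T[:3,:3]=r.as_matrix();T[:3,3]=q
im,K,V=wcam()
overlay(im,K,V,O,YAW,(0,0,0),(-147,0,0),(200,180,460,330),3,'pics/o12.png')
b=cv2.imread('pics/o12.png')
cv2.imwrite('pics/o12.png',b)
t=eyes.snapshot('top');k=eyes.get_calibration('top')
overlay(t,k['K'],k['view'],O,YAW,(0,0,0),(-147,0,.0),(225,150,365,260),5.4,'pics/o12t.png')
"
```

```text
(no output)
```

View pics/o12.png

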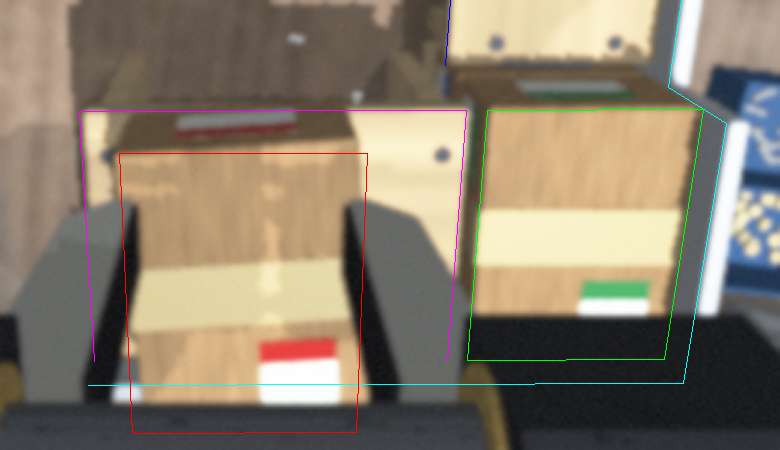

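View pics/o12t.png

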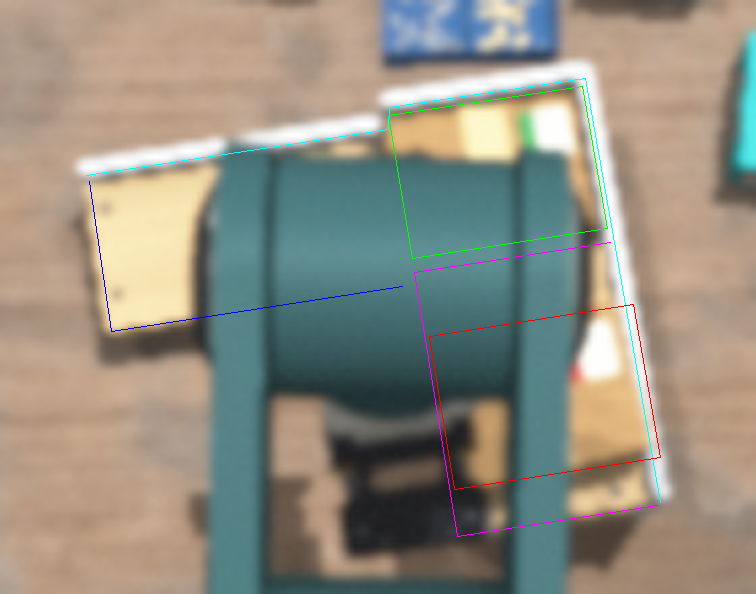

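Run:
```python
from ov import *
r=down(YAW+np.pi)*R.from_rotvec([0,np.radians(-3),0])
print(stand_pose(),go(st(-230,0,250),r),go(st(-230,0,117),r))
```

```text
('stand xyz mm', [-149.3, 92.6, 256.0], 'F stand', [0.7, -0.0, 0.2], 'clock', 23.23) [-2.47, -2.41, -90.11, -9.28, -8.05, 0.62] [-2.47, -2.41, -90.11, -9.27, -8.02, 13.92]
```

```bash
python3 -m handwheel '[[[-2.4,-2.4,-90,-9.3,-8,0.6,0.33],[-2.4,-2.4,-90,-9.3,-8,0.6,0.33],[-2.4,-2.4,-90,-9.3,-8,0.6,0.33],[-2.4,-2.4,-90,-9.3,-8,0.6,0.33],[-2.4,-2.4,-90,-9.3,-8,0.6,0.33],[-2.4,-2.4,-90,-9.3,-8,0.6,0.33],[-2.4,-2.4,-90,-9.3,-8,0.6,0.33],[-2.4,-2.4,-90,-9.3,-8,0.6,0.33],[-2.4,-2.4,-90,-9.3,-8,0.6,0.33],[-2.4,-2.4,-90,-9.3,-8,0.6,0.33],[-2.4,-2.4,-90,-9.3,-8,0.6,0.33],[-2.4,-2.4,-90,-9.3,-8,0.6,0.33],[-2.4,-2.4,-90,-9.3,-8,0.6,0.33],[-2.4,-2.4,-90,-9.3,-8,4,0.33],[-2.4,-2.4,-90,-9.3,-8,8,0.33],[-2.4,-2.4,-90,-9.3,-8,11.5,0.33],[-2.4,-2.4,-90,-9.3,-8,13.9,0.33],[-2.4,-2.4,-90,-9.3,-8,13.9,0.33]]]'
python3 - <<'E'
from ov import *
print(stand_pose())
im,K,V=wcam();cv2.imwrite("pics/w13.png",im[:,:,::-1])
E
```

```text
clock: 24.73
ee_pos: [0.4129, -0.0991, 0.1118]
tcp_rot: [3.139, 0.045, -3.016]
contact_force: [-0.4, 0.2, -1.7]
grip_width: 0.666
('stand xyz mm', [-231.9, 1.0, 111.8], 'F stand', [-0.4, 0.2, -1.7], 'clock', 24.73)
```

View pics/w13.png

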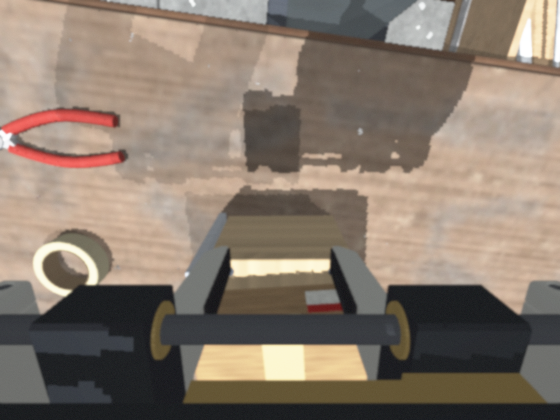

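```bash
python3 -m handwheel '[[[0,0,0,-0.5,0,-0.5,0.33],[0,0,0,-1,0,-0.5,0.33],[0,0,0,-1.5,0,-0.4,0.33],[0,0,0,-2,0,-0.4,0.33],[0,0,0,-2.5,0,-0.4,0.33],[0,0,0,-3,0,-0.4,0.33],[0,0,0,-3.5,0,-0.3,0.33],[0,0,0,-4,0,-0.3,0.33],[0,0,0,-4.5,0,-0.3,0.33],[0,0,0,-5,0,-0.3,0.33]]]'|grep -E "pos|force"
python3 -m handwheel '[[[0,0,0,-0.5,0,0,0.33],[0,0,0,-1,0,0,0.33],[0,0,0,-1.5,0,0.1,0.33],[0,0,0,-2,0,0.1,0.33],[0,0,0,-2.5,0,0.1,0.33],[0,0,0,-3,0,0.1,0.33]]]'|grep -E "pos|force"
python3 -c "
from ov import *
print(stand_pose())
t=eyes.snapshot('scene');cv2.imwrite('pics/s14.png',cv2.resize(t[150:300,250:410,::-1],None,fx=4,fy=4,interpolation=cv2.INTER_CUBIC))";python3 g.py carton_red carton_green
```

```text
ee_pos: [0.4655, -0.0937, 0.1237]
contact_force: [-2.3, -0.6, -0.2]
ee_pos: [0.4954, -0.0899, 0.1246]
contact_force: [-2.9, 0.1, -0.3]
('stand xyz mm', [-148.9, -0.4, 124.6], 'F stand', [-2.9, 0.4, -0.3], 'clock', 26.12)
scene carton_red 0.92 [-95.  -2. 106.]
scene carton_red 0.82 [  21. -229.   -4.]
scene carton_green 0.8 [-2.  1. 57.]
top carton_red 0.65 [  22. -227.   -1.]
top carton_green 0.74 [ 3.  3. 55.]
wrist carton_red 0.65 [-96.   0. 110.]
```

View pics/s14.png

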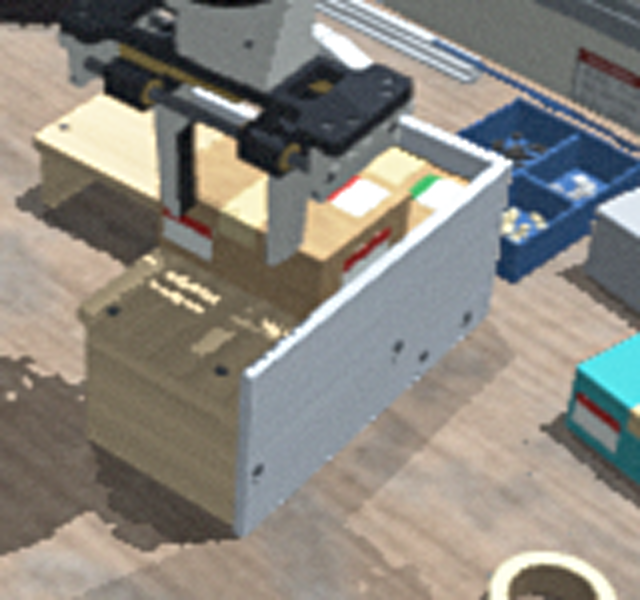

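```bash
python3 -m handwheel '[[[0,0,0,-0.4,0,0.2,0.33],[0,0,0,-0.9,0,0.5,0.33],[0,0,0,-1.4,0,0.7,0.33],[0,0,0,-1.9,0,0.8,0.33],[0,0,0,-2.4,0,0.8,0.33],[0,0,0,-2.9,0,0.8,0.33],[0,0,0,-3.4,0,0.9,0.33],[0,0,0,-3.9,0,0.9,0.33],[0,0,0,-4.4,0,0.9,0.33],[0,0,0,-4.9,0,0.9,0.33],[0,0,0,-5.3,0,1,0.33]]]'|grep -E "pos|force"
python3 -m handwheel '[[[0,0,0,-0.5,0,0,0.33],[0,0,0,-1,0,0,0.33],[0,0,0,-1.5,0,0.1,0.33],[0,0,0,-2,0,0.1,0.33],[0,0,0,-2.5,0,0.1,0.33],[0,0,0,-2.5,0,0.1,0.33]]]'|grep -E "pos|force"
python3 -c "
from ov import *
print(stand_pose())
t=eyes.snapshot('scene');cv2.imwrite('pics/s15.png',cv2.resize(t[150:300,250:410,::-1],None,fx=4,fy=4,interpolation=cv2.INTER_CUBIC))";python3 g.py carton_red
```

```text
ee_pos: [0.5485, -0.0831, 0.1172]
contact_force: [-2.3, -0.6, -1.1]
ee_pos: [0.5737, -0.0799, 0.1178]
contact_force: [-0.3, -0.5, -0.4]
('stand xyz mm', [-69.9, -0.5, 117.8], 'F stand', [-0.4, -0.5, -0.4], 'clock', 28.03)
scene carton_red 0.96 [  20. -232.   -2.]
scene carton_red 0.86 [-15.  -2. 107.]
top carton_red 0.94 [  20. -228.    1.]
top carton_red 0.61 [-293. -245.   -3.]
wrist carton_red 0.95 [  19. -229.   -3.]
wrist carton_red 0.64 [-18.   0. 111.]
```

View pics/s15.png

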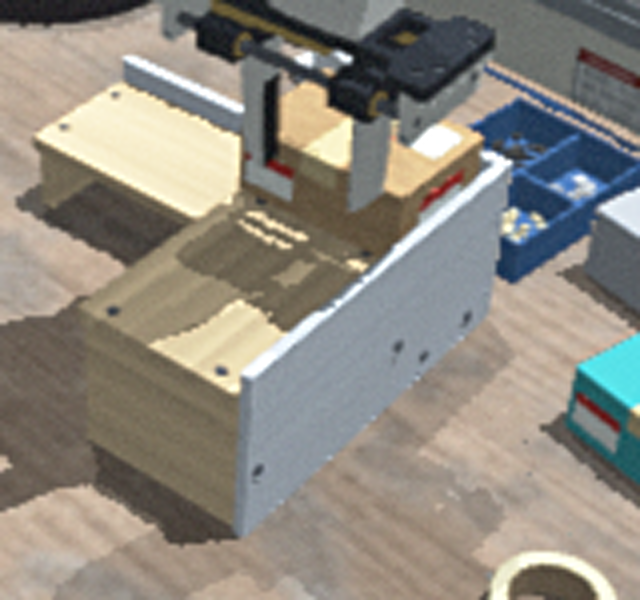

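```bash
python3 -m handwheel '[[[0,0,0,-0.4,0,0,0.33],[0,0,0,-0.8,0,0,0.33],[0,0,0,-1.2,0,0.1,0.33],[0,0,0,-1.4,0,0.1,0.33],[0,0,0,-1.4,0,0.1,0.33]]]'|grep -E "pos|force"
for i in 1 2 3 4; do python3 -m handwheel '[[[0,0,0,-0.1,0,0,0.33],[0,0,0,-0.1,0,0,0.33]]]'|grep -E "force"; done; python3 -c "
from ov import *
print(stand_pose())";python3 g.py carton_red
```

```text
ee_pos: [0.5871, -0.0782, 0.1172]
contact_force: [-1.7, 0.2, -1.0]
contact_force: [-0.6, 0.4, -1.1]
contact_force: [-1.2, -0.5, -0.5]
contact_force: [-1.8, -1.0, -1.3]
contact_force: [-2.2, -0.7, -1.2]
('stand xyz mm', [-52.8, -0.5, 117.7], 'F stand', [-2.3, -0.4, -1.2], 'clock', 29.47)
scene carton_red 0.96 [  19. -229.   -0.]
scene carton_red 0.8 [ -2.  -2. 107.]
top carton_red 0.66 [  21. -227.   -0.]
wrist carton_red 0.85 [ -0.   0. 109.]
```

```bash
for i in 1 2 3; do python3 -m handwheel '[[[0,0,0,-0.06,0,0,0.33],[0,0,0,-0.06,0,0,0.33]]]'|grep -E "force"; done; python3 -c "
from ov import *
print(stand_pose())
im,K,V=wcam();cv2.imwrite('pics/w16.png',im[:,:,::-1])"
```

```text
contact_force: [-2.8, -0.1, -0.7]
contact_force: [-2.6, -1.4, 0.4]
contact_force: [-8.7, -2.4, 0.6]
('stand xyz mm', [-51.6, -0.8, 117.7], 'F stand', [-9.0, -1.3, 0.6], 'clock', 30.27)
```

View pics/w16.png

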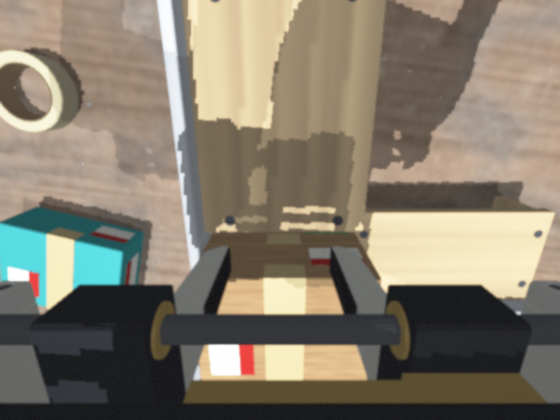

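```bash
python3 -m handwheel '[[[0,0,0,1,0,0,0.33],[0,0,0,3,0,-2,0.33],[0,0,0,3,0,-6,0.33],[0,0,0,3,0,-10,0.1],[0,0,0,3,0,-10,-0.1],[0,0,0,3,0,-10,-0.1]]]'|grep -E "pos|force"
python3 - <<'E'
from ov import *
r=down(YAW+np.pi/2)
print(stand_pose(),go(st(-3,112,205),r),go(st(-3,112,118),r))
E
```

```text
ee_pos: [0.5581, -0.0821, 0.2189]
contact_force: [-0.1, -0.1, -0.2]
('stand xyz mm', [-85.7, -0.7, 218.9], 'F stand', [-0.1, -0.1, -0.2], 'clock', 30.82) [2.54, 2.72, 89.87, -8.16, 11.29, 1.85] [2.54, 2.72, 89.87, -7.65, 11.3, 10.53]
```

```bash
python3 -m handwheel '[[[2.4,2.4,90,-8.1,11.3,0,-0.1],[2.4,2.4,90,-8.1,11.3,0,-0.1],[2.4,2.4,90,-8.1,11.3,0,-0.1],[2.4,2.4,90,-8.1,11.3,0,-0.1],[2.4,2.4,90,-8.1,11.3,0,-0.1],[2.4,2.4,90,-8.1,11.3,0,-0.1],[2.4,2.4,90,-8.1,11.3,0,-0.1],[2.4,2.4,90,-8.1,11.3,0,-0.1],[2.4,2.4,90,-8.1,11.3,0,-0.1],[2.4,2.4,90,-8.1,11.3,0,-0.1],[2.4,2.4,90,-8.1,11.3,0,-0.1],[2.4,2.4,90,-8.1,11.3,0,-0.1],[2.4,2.4,90,-8.1,11.3,0,-0.1],[2.4,2.4,90,-7.7,11.3,4,-0.1],[2.4,2.4,90,-7.7,11.3,8,-0.1],[2.4,2.4,90,-7.7,11.3,10.4,-0.1],[2.4,2.4,90,-7.7,11.3,10.4,-0.1],[2.4,2.4,90,-7.7,11.3,10.4,-0.1]]]'|grep -E "pos|force|rot"
python3 - <<'E'
from ov import *
print(stand_pose())
im,K,V=wcam();cv2.imwrite("pics/w17.png",im[:,:,::-1])
E
```

```text
ee_pos: [0.6241, 0.0405, 0.1149]
tcp_rot: [-3.139, 0.0, 1.697]
contact_force: [0.6, -0.3, 1.3]
('stand xyz mm', [-4.6, 112.5, 114.9], 'F stand', [0.6, -0.4, 1.3], 'clock', 32.32)
```

View pics/w17.png

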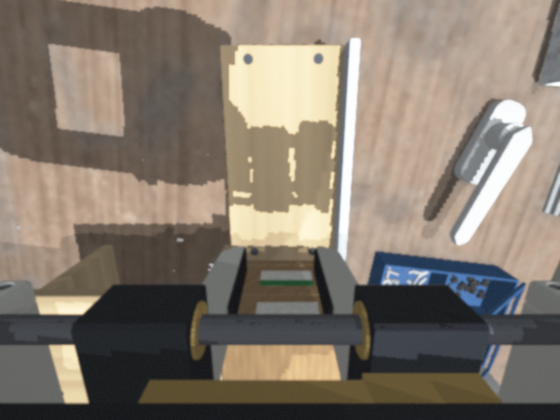

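```bash
python3 -m handwheel '[[[0,0,0,-0.6,0.2,-0.1,-0.1],[0,0,0,-1.2,0.2,-0.1,-0.1],[0,0,0,-1.8,0.2,-0.1,-0.1],[0,0,0,-2.4,0.2,-0.1,-0.1],[0,0,0,-3,0.2,-0.1,-0.1],[0,0,0,-3.5,0.2,-0.1,-0.1],[0,0,0,-3.8,0.2,-0.1,-0.1],[0,0,0,-3.8,0.2,-0.1,-0.1]]]'|grep -E "pos|force"
for i in 1 2 3 4; do python3 -m handwheel '[[[0,0,0,-0.1,0.02,0,-0.1],[0,0,0,-0.1,0.02,0,-0.1]]]'|grep -E "force"; done; python3 -c "
from ov import *
print(stand_pose())"; python3 g.py carton_red carton_green
```

```text
ee_pos: [0.6318, 0.0023, 0.1172]
contact_force: [0.2, 0.5, -0.1]
contact_force: [0.8, 0.0, 0.6]
contact_force: [-0.2, -0.3, 0.3]
contact_force: [-0.1, 0.8, 1.1]
contact_force: [-2.1, 4.6, 1.6]
('stand xyz mm', [-1.1, 71.2, 117.3], 'F stand', [-1.5, 4.9, 1.6], 'clock', 33.7)
scene carton_red 0.89 [ -1.   2. 105.]
scene carton_red 0.56 [  21. -227.   -3.]
scene carton_green 0.67 [1. 3. 2.]
scene carton_green 0.43 [-2.  1. 55.]
top carton_red 0.98 [  21. -223.    0.]
top carton_red 0.85 [ -4.  -1. 112.]
wrist carton_red 0.67 [  1.  -1. 108.]
```

```bash
for i in 1 2 3; do python3 -m handwheel '[[[0,0,0,-0.06,0.03,0,-0.1],[0,0,0,-0.06,0.03,0,-0.1]]]'|grep -E "force"; done; python3 -c "
from ov import *
print(stand_pose())"
```

```text
contact_force: [-6.8, 9.2, 2.7]
contact_force: [-9.6, 13.2, 5.2]
contact_force: [-13.6, 16.8, 6.2]
('stand xyz mm', [-1.1, 71.1, 117.3], 'F stand', [-11.3, 18.4, 6.2], 'clock', 34.65)
```

```bash
python3 -m handwheel '[[[0,0,0,0.03,-0.02,0,-0.1],[0,0,0,0.03,-0.02,0,-0.1],[0,0,0,0.03,-0.02,0,-0.1],[0,0,0,0.03,-0.02,0,-0.1],[0,0,0,0.03,-0.02,0,-0.1],[0,0,0,0.03,-0.02,0,-0.1],[0,0,0,0.03,-0.02,0,-0.1],[0,0,0,0.03,-0.02,0,-0.1]]]'|grep -E "pos|force|clock"
python3 -m handwheel '[[[0,0,0,0.5,-0.1,0,-0.1],[0,0,0,2,-0.1,0,-0.1],[0,0,0,4,-0.1,0,-0.1],[0,0,0,6,-0.1,-4,-0.1],[0,0,0,8,-0.1,-8,-0.1],[0,0,0,12,-0.1,-12,-0.1],[0,0,0,16,-0.1,-16,-0.1],[0,0,0,20,-0.1,-18,-0.1],[0,0,0,24,-0.1,-18,-0.1],[0,0,0,28,-0.1,-18,-0.1],[0,0,0,28,-0.1,-18,-0.1]]]'|grep -E "pos|force|clock"
python3 - <<'E'
from ov import *
im=eyes.snapshot('scene');k=eyes.get_calibration('scene')
overlay(im,k['K'],k['view'],O,YAW,(0,0,0),(0,0,0),(265,150,405,290),4.2,'pics/o18s.png')
t=eyes.snapshot('top');k=eyes.get_calibration('top')
cv2.imwrite('pics/t18.png',cv2.resize(t[140:260,270:370,::-1],None,fx=5,fy=5,interpolation=cv2.INTER_CUBIC))
E
python3 g.py carton_red carton_green
```

```text
clock: 35.32
ee_pos: [0.6329, -0.0001, 0.1173]
contact_force: [-11.0, 14.2, 4.9]
clock: 36.23
ee_pos: [0.5968, 0.2791, 0.2985]
contact_force: [0.7, -0.6, -0.4]
scene carton_red 0.95 [  22. -226.   -3.]
scene carton_red 0.58 [  3.  -2. 104.]
scene carton_green 0.66 [-1.  3. 60.]
scene carton_green 0.4 [-292. -246.   -1.]
top carton_red 0.87 [ -7.   3. 114.]
top carton_red 0.83 [  24. -228.    1.]
top carton_green 0.5 [ 1.  3. 55.]
wrist carton_red 0.79 [ -0.  -1. 110.]
wrist carton_green 0.86 [ 2.  2. 53.]
```

View pics/o18s.png

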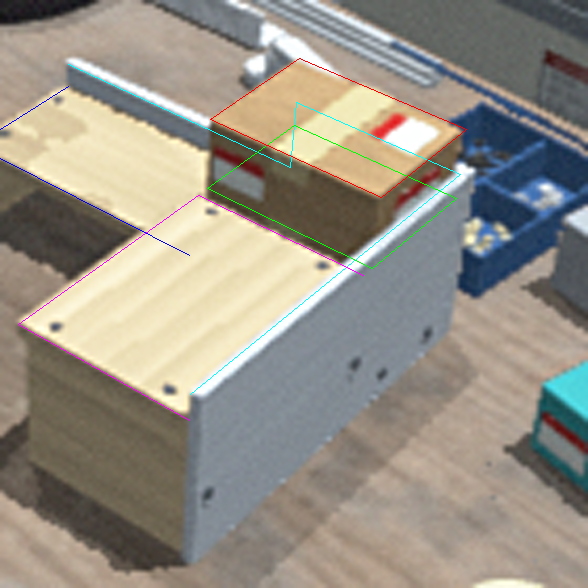

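View pics/t18.png

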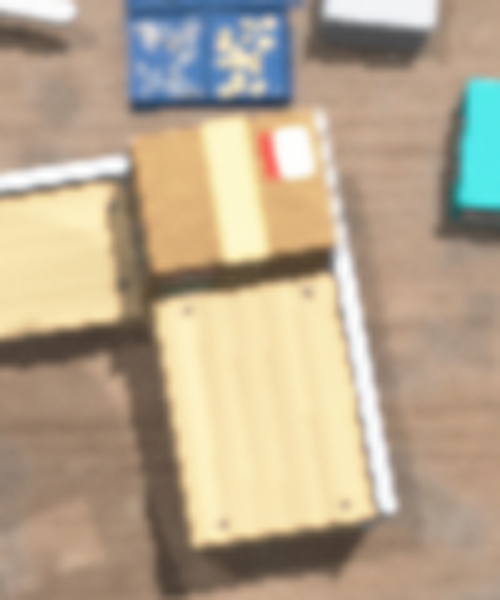

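Run:
```python
from ov import *
print(go(st(45,10,240),down(YAW+np.pi)))
```

```text
[-0.02, 0.02, -90.19, -33.79, 4.67, 5.73]
```

```bash
python3 -m handwheel '[[[0,0,-90,-33.8,4.7,5,-0.1],[0,0,-90,-33.8,4.7,5,-0.1],[0,0,-90,-33.8,4.7,5,-0.1],[0,0,-90,-33.8,4.7,5,-0.1],[0,0,-90,-33.8,4.7,5,-0.1],[0,0,-90,-33.8,4.7,5,-0.1],[0,0,-90,-33.8,4.7,5,-0.1],[0,0,-90,-33.8,4.7,5,-0.1],[0,0,-90,-33.8,4.7,5,-0.1],[0,0,-90,-33.8,4.7,5,-0.1],[0,0,-90,-33.8,4.7,5,-0.1],[0,0,-90,-33.8,4.7,5,-0.1],[0,0,-90,-33.8,4.7,5,-0.1],[0,0,-90,-33.8,4.7,5,-0.1],[0,0,-90,-33.8,4.7,5,-0.1]]]'|grep -E "pos|force|clock"
python3 - <<'E'
from ov import *
print(stand_pose())
im,K,V=wcam();overlay(im,K,V,O,YAW,(0,0,0),(0,0,0),(160,60,420,300),3,'pics/o19.png')
cv2.imwrite('pics/w19.png',cv2.resize(im[60:260,160:420,::-1],None,fx=3,fy=3,interpolation=cv2.INTER_CUBIC))
E
```

```text
clock: 38.03
ee_pos: [0.6867, -0.0543, 0.2473]
contact_force: [0.4, 0.2, -0.1]
('stand xyz mm', [45.4, 10.5, 247.3], 'F stand', [0.4, 0.1, -0.1], 'clock', 38.03)
```

View pics/o19.png

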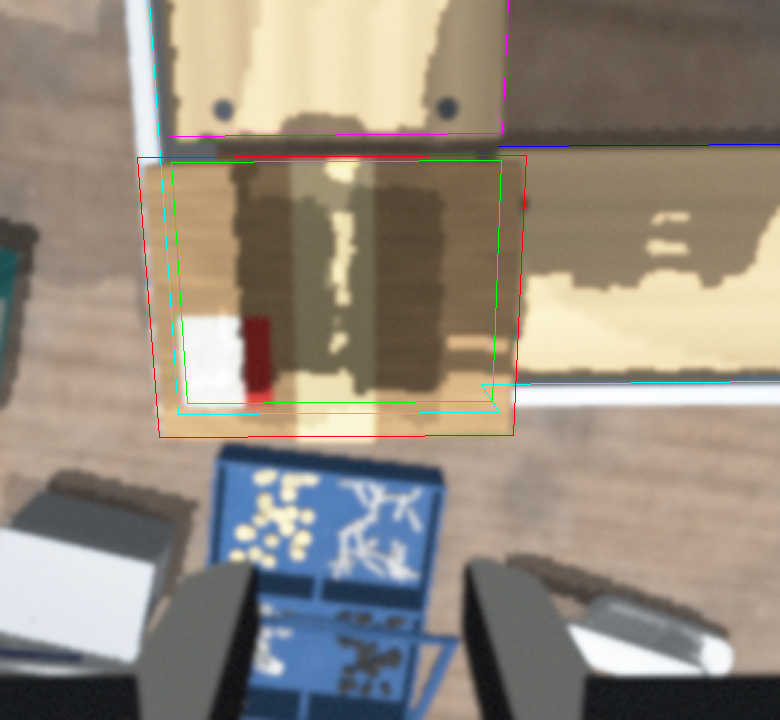

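View pics/w19.png

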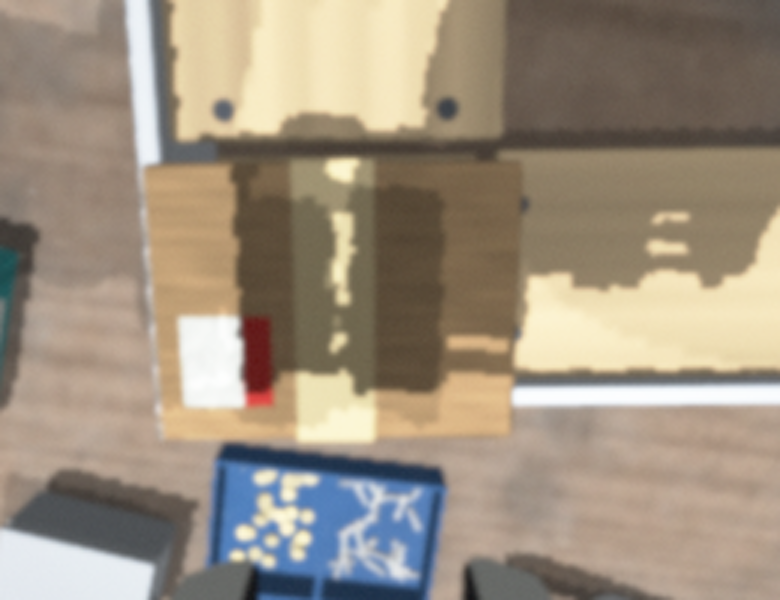

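Run:
```python
from ov import *
im,K,V=wcam();b=cv2.resize(im[98:122,205:340,::-1],None,fx=5.8,fy=12,interpolation=cv2.INTER_CUBIC)
cv2.imwrite('pics/z19.png',np.clip(b.astype(float)*2.2,0,255).astype(np.uint8))
print([(n,np.round(proj([st(-54,20,108),st(-45,20,106),st(-48,20,106),st(-45,20,156)],K,V)[:,1],1)) for n in ['ledge edge, green home, green -3, red home']])
s=eyes.snapshot('scene');b=cv2.resize(s[190:235,300:370,::-1],None,fx=10,fy=10,interpolation=cv2.INTER_CUBIC);cv2.imwrite('pics/z19s.png',np.clip(b.astype(float)*1.6,0,255).astype(np.uint8))
```

```text
[('ledge edge, green home, green -3, red home', array([104.2, 113. , 110.1, 111.4]))]
```

View pics/z19.png

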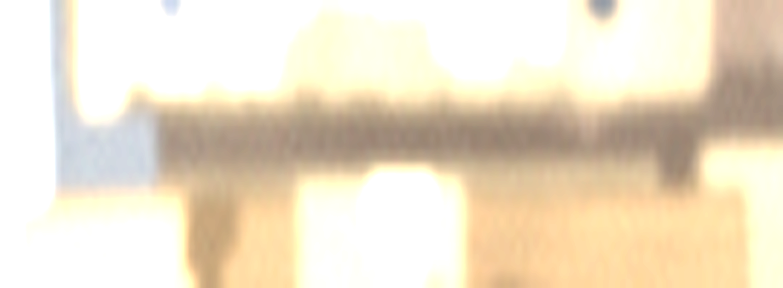

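View pics/z19s.png

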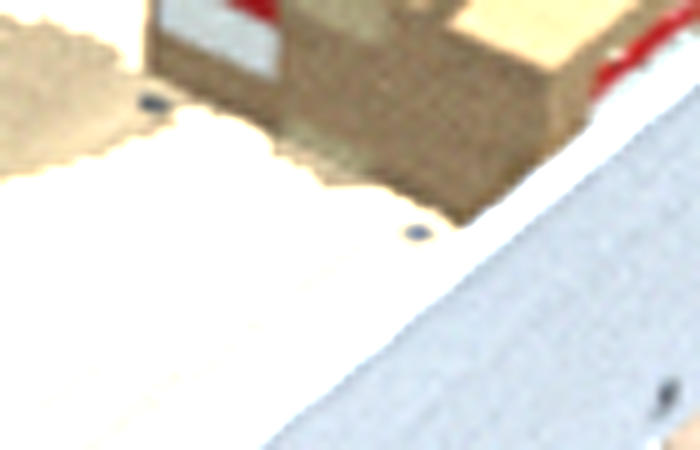

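```bash
python3 -c "
from ov import *
print(stand_pose());print(arm.sign_off())"
```

```text
('stand xyz mm', [45.5, 10.7, 247.3], 'F stand', [-0.5, -0.4, -0.3], 'clock', 38.18)
the job is handed in; nothing more can be done
None
```

The column is built and handed in at about 38 s of the 72 s. `sign_off` reports no verdict, so the result below rests on my own last checks.

**What I did:** I squared the green carton on the back fence, slid it along that fence onto the blue one and held it in the corner. I then pushed the red carton off the front ledge against the back fence and pressed it home against the side fence. The final holds, while dragging towards the back fence:

| Carton | Push on the side fence | Drag towards the back fence |
|---|---|---|
| Green | about 13 N | 6–10 N |
| Red | about 15–18 N, held about 1 s | about 11 N |

**Two things went wrong on the way:**
- **Fingers through green:** my first sideways push at z 85 mm left the fingers inside the green carton's outline with no measured force, and the carton did not move. I don't know why. Lowered to z 68 mm, the same push worked.
- **Red jammed:** the first sideways push on red stopped at about 20 N (23 N with the x part) with the carton still slightly turned. Pushing it from the front face squared it up.

**Last checks:**
- **Position:** red fits the home outline to about 1–2 mm in the wrist view. Green sticks out nowhere from under red. Both stopped at the same tool position against each fence, within 0.5 mm.
- **Network readings:** most were within 3–4 mm of home. One top-camera reading put red at x −7 mm, which disagrees with the pictures and the contact positions.
- **Blue:** I saw it only indirectly at the end; it is hidden under the other two.
- **Other:** the tool was clear, with no force on it. I touched none of the bystanders but did not measure them again at the end.

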